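# Lock the library's display case

## Task

Please lock the sloping display case: take the T-handled key out of its hole in the wooden caddy and with it turn both slotted lock screws on the lower rail of the lid clockwise as far as they go, until each slot points at the black marks beside it. Use the key, not the fingers, on the screws, then stand the key back upright in its hole as you found it and let go; leave the other things on the table where they are.

Things in the scene. Friction and masses are not known exactly. Their poses are not given: they have to be found in the camera images.
- slot_near (a point): Near lock screw: round steel head 34 mm across, 10 mm proud of a steel rosette. Point: middle of the head's outer face. z: out of the head, square to the 30 degree lid (leans 30 deg from vertical, to the robot's right). x: along the slot, turning with it. The slot crosses the whole head, 9 mm deep, 9 mm wide at the mouth, narrowing to 5 mm at 3 mm depth. It only turns, at about 0.12 N m.
- slot_far (a point): Lock screw farther from the robot, the same as the near one and 190 mm from it along the lid's lower rail.
- lock_near (a joint): Angle of the near lock screw, rad, growing clockwise seen from above the lid. 0 = unlocked, slot straight up the slope; 1.571 = locked, slot level, parallel to the case's lower edge and pointing at the two black marks on the rosette. Firm stops at both ends; stays where left. Starts between 0 and 0.5.
- lock_far (a joint): Angle of the far lock screw, the same.
- case: Display case, white, 320 mm wide, 300 deep, 70 high at the low front, 243 at the back; shut lid (aluminium frame, clear panel) sloping 30 degrees, low edge to the robot's right (-y), high back to the left. Fixed; the lid does not move. Origin: middle of the underside; x from low front to high back. Lock faces are 107 mm above the table, 139 mm in front (-x) of the origin, 95 mm to either side.
- key_grip (a point): T-shaped key, upright in the caddy. Point: middle of its black cross-bar, where to grip it (80 mm long, 16 wide, 16 high). x: along the bar; z: up the shaft. Steel shaft 12 mm thick; flat collar 40 mm across, 6 thick, its underside 42 mm below the point, resting on the caddy; flat blade 20 mm wide (along the bar), 3 thick, 18 long, its tip 104 mm below the point. About 140 g.
- caddy_hole (a point): Centre of the key's hole (round, 28 mm across, through) in the top of the wooden caddy, 72 mm above the table; z up. The caddy, fixed, 64 mm wide, reaches 35 mm behind and 125 mm ahead of the hole along its x; three pencils stand 85 to 115 mm ahead of the hole, up to 150 mm above the table. It stands to the right of the case.
- tape: Black tape dispenser, 140 x 55 mm, 73 mm high, loose, beside the caddy; origin under its middle. Leave it.
- jar: Clear screw-top jar of red sequins, 70 mm across, 96 mm high, loose, beyond the caddy; origin under its middle. Leave it.
- tube: Cardboard tube 44 mm across, 200 mm high, standing loose on its end to the left of the case; origin under its middle. Leave it.

How it is judged:
By the outcome, as a careful person would: the job done as asked, in the order asked, and still so for the second after the job is handed in, with the robot touching nothing.
It also fails if it takes over 58 s, if anything falls off the work surface, if the arm or the gripper's body presses on something with over 40 N, if the wrist force passes 120 N, or if a joint passes its speed limit or range.

## Robot

A 6-joint arm with a two-finger parallel gripper is mounted at the origin on the work surface. World frame = base frame: x ahead of the robot, y to its left, z up, the work surface at z = 0. Lengths are in mm, angles in rad, forces in N, time in s.
With the tool pointing down it reaches from about 350 to 775 mm from the base axis. Payload 7.3 kg.
Tool frame: the origin (TCP) lies between the finger pads; the fingertips stand tcp_to_tips ahead of it and the grasp point (between the pads) lies 5 mm behind it (tcp_to_tips is the distance from the TCP to the fingertips, in mm); z points along the fingers, x is the direction in which the jaws open and shut, and the axes are right-handed (so a half turn about z gives the same grasp; the last joint's range is limited). The gripper opens to 92 mm and grips with 3 to 60 N. Pads are 19 mm wide; open, the fingers measure 130 mm over their backs; the gripper's body (75 mm by 190 mm) begins 47 mm behind the grasp point.
Start: joints at [1.054, 0.342, 1.524, -0, 1.275, -0.146], TCP at [190.226, 489.344, 240.741] pointing down, gripper open.
Joint ranges: [-2.53, 2.53], [-0.77, 2.02], [0.04, 2.7], [-1, 4.14], [0.28, 2.66], [-3.11, 3.11]. Speed limits (rad/s): [2.57, 2.57, 3.14, 3.14, 3.14, 3.14].

## Interface

Orientations are given as [roll, pitch, yaw] about the fixed x, y, z axes, in that order (R = Rz(yaw) Ry(pitch) Rx(roll)).
In Python, from plant import * gives the robot as it stands.
- The arm moves only by the tool drive_tool, never from a script. Its argument "deltas" is a list of rows, each an object of numbers: "hand": the gripper's target within -1 to 1 (shut at 1, half-way at 0, fully open at -1); "tx", "ty", "tz": the shift along the tool's x, y, z each as a share of 4 cm, from -1 to 1; "wx", "wy", "wz": the turn, a rotation vector about the tool's x, y, z each as a share of 5 degrees, from -1 to 1. In form: [{"hand": .., "tx": .., "ty": .., "tz": .., "wx": .., "wy": .., "wz": ..}, ...]. A call has 1 to 20 rows; each row shifts and turns the commanded pose from where the row before left it, along the tool's axes as they then stand; what a row does not reach is not made up. A row lasts 1/12 s, in which the tool goes at most 41.7 mm and 7.16 degrees, less where a joint would pass 70% of its speed; a pose out of reach is approached as far as the arm can. A call with a number of a shift or a turn outside -1 to 1 is refused whole. A call with a gripper value outside its range is refused whole. The fingers move at their own pace and stop on an object; the grip force is fixed at half the most. Time passes only in rows, so rows that do not move let the fingers close. It gives the time, the measured TCP pose, the force and the opening at its end, in the units of the state.
- get_obs(): the state, without advancing time (a new reading comes with each control period).
- capture(name): name is "scene" or "top" or "wrist"; returns the picture (400x640x3 uint8, red, green, blue); there is no depth.
- camera_model(name): a dict with "fx", "fy", "cx", "cy" (pixels), "rvec" (rotation vector, rad) and "tvec" (3), from world to camera coordinates, as OpenCV has them. Camera axes: x right, y down, z forward; pixel columns grow to the right and rows downward; lengths in mm; the calibration is good to about 2 mm. A picture is of the moment at which its call begins: read the wrist's pose just before it. camera_model takes no time and is no camera call; for the wrist camera it gives the pose at the moment of the call.
- close_job(): hands the job in, once; it reports no verdict.
The state is a dict: "time": time; "joint_positions": joint angles; "dq": joint speeds; "tau": joint torques, N m; "tool_pos": TCP position; "tcp_rot": TCP orientation; "contact_force": force on the tool from outside, world axes, zero at the start; "moment": the same for the moment, N m; "grip_width": finger opening in mm.
Only numpy, scipy, OpenCV 4.12 (cv2) and the standard library are available. Lean on these libraries where they do the work, as an engineer would, in place of code of your own. Each camera call takes 0.05 s, during which the arm holds its last target.

## Working session

There is one attempt and no reset: what is moved stays moved. The work goes in short steps, Python scripts to look and compute and a tool call to move; the robot and the scene stay as the last step left them, time stands still between calls to the robot, and variables do not carry over. Pictures are saved under pics/ and viewed, and the job is handed in when it is done.

Besides the shell and the picture viewer there is one more tool, called after "Call:" in YAML: its name, and indented under it one key for each argument. drive_tool: Moves the arm, as the interface text tells. Its arguments: {"type":"object","properties":{"deltas":{"type":"array","items":{"type":"object","properties":{"hand":{"type":"number"},"tx":{"type":"number"},"ty":{"type":"number"},"tz":{"type":"number"},"wx":{"type":"number"},"wy":{"type":"number"},"wz":{"type":"number"}}}}},"required":["deltas"]}

```bash
mkdir -p pics; ls
python3 - <<'E'
from plant import *
import cv2
o=get_obs();print(o)
for n in ["scene","top","wrist"]:
    print(n,camera_model(n))
    cv2.imwrite(f"pics/{n}0.png",cv2.cvtColor(capture(n),cv2.COLOR_RGB2BGR))
E
```

```text
pics
{'time': 0.0, 'joint_positions': array([ 1.05401787e+00,  3.42696910e-01,  1.52502168e+00, -6.97640841e-06,
        1.27540371e+00, -1.46001051e-01]), 'dq': array([ 0.00054888,  0.00138958,  0.00025141, -0.00168937, -0.00068905,
        0.00078366]), 'tau': array([-3.35123359e-04, -4.31235337e+01, -2.44226933e+01,  7.17120920e-02,
        5.55522332e-02, -2.20040265e-04]), 'tool_pos': array([190.01521161, 488.98805325, 240.05672066]), 'tcp_rot': array([-3.14137672e+00,  1.51434850e-03,  1.20002112e+00]), 'contact_force': array([-0.33686253, -0.15281739, -0.06166209]), 'moment': array([0.0233492 , 0.01598267, 0.01785692]), 'grip_width': 91.98814667418102}
scene {'fx': 362.58810718124596, 'fy': 362.58810718124596, 'cx': 321.0481820372753, 'cy': 203.76407039983926, 'rvec': array([ 1.24327359,  2.06644396, -1.12989197]), 'tvec': array([ 165.26678824, -230.15730272, 1612.50202549])}
top {'fx': 451.07990309869126, 'fy': 451.07990309869126, 'cx': 315.4489587225226, 'cy': 198.6483390220023, 'rvec': array([ 2.04065857, -2.18835682,  0.23027906]), 'tvec': array([ 168.42064975,  557.87284274, 1159.63031848])}
wrist {'fx': 288.4547002729947, 'fy': 288.4547002729947, 'cx': 319.0736417650222, 'cy': 194.9183707877616, 'rvec': array([-2.3847828 , -1.63373034, -0.24036631]), 'tvec': array([-525.19824754,  -36.20127557,  390.01490374])}
```

View pics/scene0.png

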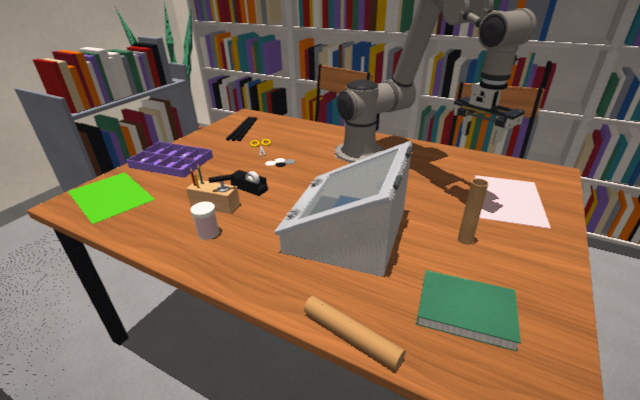

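View pics/top0.png

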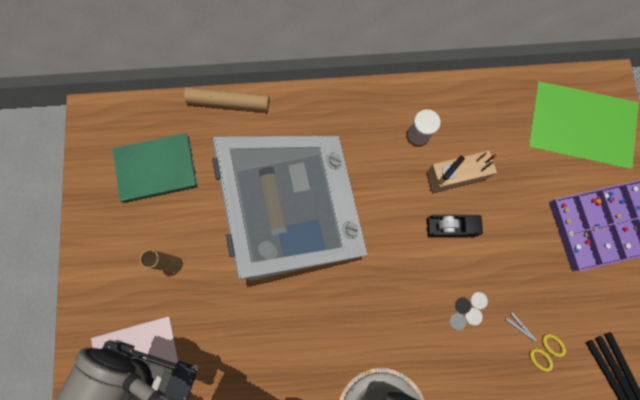

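View pics/wrist0.png

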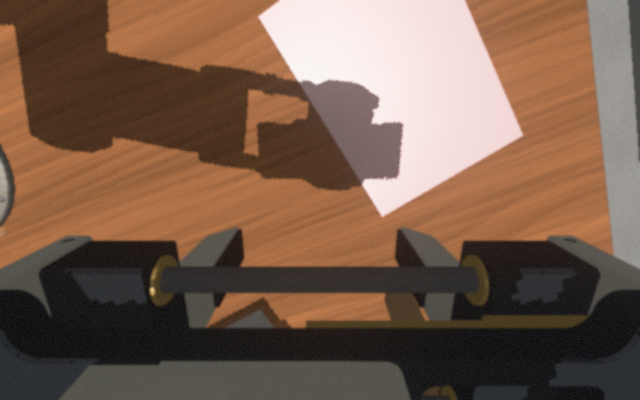

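```bash
cat > h.py <<'E'
import numpy as np,cv2
from plant import *
from scipy.spatial.transform import Rotation as R
def cam(n):
    m=camera_model(n);K=np.array([[m['fx'],0,m['cx']],[0,m['fy'],m['cy']],[0,0,1]])
    return K,R.from_rotvec(m['rvec']).as_matrix(),np.array(m['tvec'])
def ray(c,u,v):
    K,Rm,t=c; d=Rm.T@np.linalg.inv(K)@np.array([u,v,1.]); return -Rm.T@t,d
def atz(c,u,v,z):
    o,d=ray(c,u,v); return o+d*(z-o[2])/d[2]
def proj(c,p):
    K,Rm,t=c; q=K@(Rm@np.asarray(p,float)+t); return q[:2]/q[2]
E
python3 - <<'E'
import plant
print([ (k,getattr(plant,k)) for k in dir(plant) if not k.startswith('_')])
from h import *
im=cv2.imread('pics/top0.png')
a=im[135:275,205:375];b=im[100:250,400:510]
cv2.imwrite('pics/topa.png',cv2.resize(a,None,fx=4,fy=4,interpolation=cv2.INTER_CUBIC))
cv2.imwrite('pics/topb.png',cv2.resize(b,None,fx=4,fy=4,interpolation=cv2.INTER_CUBIC))
im=cv2.imread('pics/scene0.png')
cv2.imwrite('pics/sca.png',cv2.resize(im[150:260,170:330],None,fx=5,fy=5,interpolation=cv2.INTER_CUBIC))
E
```

```text
[('Unreachable', <class 'plant.Unreachable'>), ('camera_model', <function make.<locals>.<lambda> at 0x7f26e2914720>), ('capture', <function make.<locals>.drawn_camera at 0x7f26e2914180>), ('close_job', <function connect.<locals>.done at 0x7f26e288f7e0>), ('get_obs', <function make.<locals>.<lambda> at 0x7f26e2914680>), ('tcp_to_tips', 14.0)]
```

View pics/topa.png

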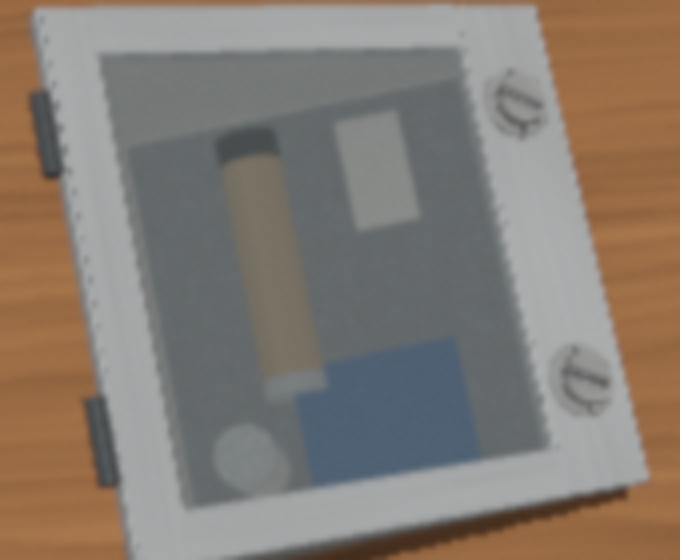

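View pics/topb.png

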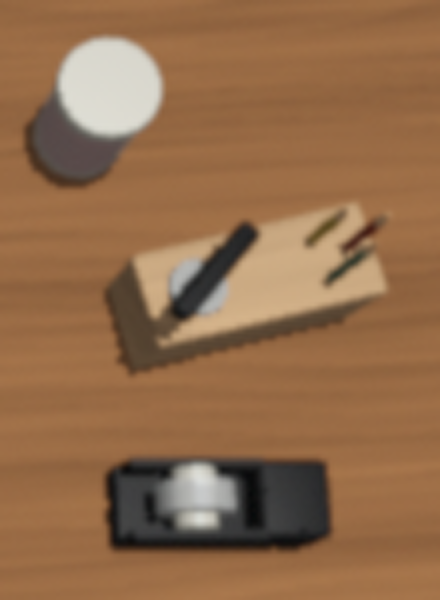

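View pics/sca.png

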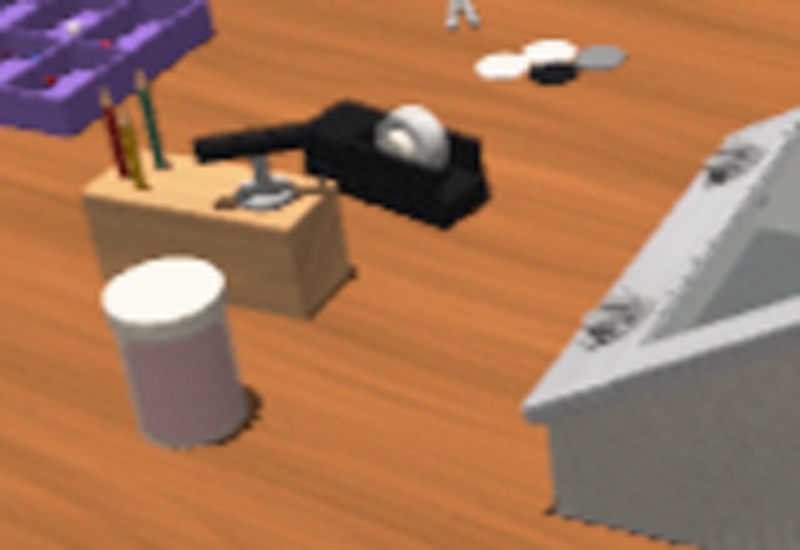

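Run:
```python
from h import *
c=cam('top')
print('cam pos',-c[1].T@c[2])
def P(u,v,z,ox=205,oy=135): return atz(c,u/4+ox,v/4+oy,z)
f=P(517,104,107);n=P(582,382,107);print('far',f,'near',n,np.linalg.norm(f-n))
e1=P(178,308,118,400,100);e2=P(252,230,118,400,100);print('bar',e1,e2,(e1+e2)/2,np.linalg.norm(e1-e2),np.arctan2(*(e2-e1)[[1,0]]))
cc=P(199,286,78,400,100);print('collar',cc)
ca=[P(*p,72,400,100) for p in [(133,260),(160,350),(388,292),(358,203)]];print(ca)
s=cam('scene')
print('scene bar proj',[((proj(s,x)-[170,150])*5) for x in (e1,e2,cc,f,n)])
# slot dir: ring ends of dark slot
```

```text
cam pos [ 317.41147898  148.68933265 1249.58854622]
far [655.68655772  73.37135214 107.        ] near [468.90161226  46.49841109 107.        ] 188.708163083202
bar [ 589.58241529 -207.55922997  118.        ] [ 638.53904494 -262.64967829  118.        ] [ 614.06073011 -235.10445413  118.        ] 73.70012947184179 -0.8442823510980905
collar [ 613.39795849 -236.21806435   78.        ]
[array([ 636.15133398, -195.92110143,   72.        ]), array([ 572.58433464, -206.2374965 ,   72.        ]), array([ 601.86896303, -365.08892922,   72.        ]), array([ 665.64090172, -354.25547509,   72.        ])]
scene bar proj [array([302.44840124, 129.22745797]), array([187.82824622, 143.23309562]), array([255.03628732, 187.60819525]), array([608.88208739, 301.61768863]), array([726.36158381, 148.64053791])]
```

```bash
cat >> h.py <<'E'
def pose():
    o=get_obs(); return np.array(o['tool_pos']),R.from_euler('xyz',o['tcp_rot']).as_matrix(),o
def need(p,Rt=None):
    "units: translation (share of 40mm) in current tool axes; rotation in 5deg units in tool axes"
    q,Rc,o=pose(); t=Rc.T@(np.array(p)-q)/40
    w=R.from_matrix(Rc.T@(Rt if Rt is not None else Rc)).as_rotvec()/np.deg2rad(5)
    print('t=%.2f  pos'%o['time'],q.round(1),'rpy',np.array(o['tcp_rot']).round(3),'T',t.round(3),'W',w.round(3),'F',np.array(o['contact_force']).round(1),'M',np.array(o['moment']).round(2),'g',round(o['grip_width'],1),'q',np.array(o['joint_positions']).round(2))
def down(yaw): # tool x dir at yaw, pointing down
    return R.from_euler('xyz',[np.pi,0,yaw]).as_matrix()
E
python3 - <<'E'
from h import *
p,Rc,o=pose()
c=cam('wrist');cp=-c[1].T@c[2]
print('cam in tool',Rc.T@(cp-p),'R',(Rc.T@c[1].T).round(3))
# check wrist model
q=o['joint_positions']
def Rq(q,s4=1): 
    return R.from_euler('ZYZYZ',[q[0],q[1]+q[2],s4*q[3],q[4],q[5]+np.pi]).as_matrix()
print((Rq(q)-Rc).round(3))
th=np.arctan2(26.87,186.8); cx=np.array([-np.sin(th),np.cos(th),0]); n=np.cos(np.pi/6)*np.array([0,0,1])-.5*cx
up=np.cos(np.pi/6)*cx+.5*np.array([0,0,1])
for nm,pt in (('near',[468.9,46.5,107]),('far',[655.7,73.4,107])):
  for sgn in (1,-1):
    for ang in (0,.25,np.pi/2+.15):
      b=R.from_rotvec(-n*ang).apply(up)*sgn
      z=-n;y=b;x=np.cross(y,z);Rt=np.c_[x,y,z]
      for L in (150,250):
        wc=np.array(pt)+n*(95+5+L); q1=np.arctan2(wc[1],wc[0])
        for pp in (1.6,2.0):
          e=(R.from_euler('ZY',[q1,pp]).inv()*R.from_matrix(Rt)).as_euler('ZYZ')
          print(nm,sgn,round(ang,2),L,pp,'q1 %.2f q4 %.2f q5 %.2f q6 %.2f'%(q1,e[0],e[1],(e[2]-np.pi+np.pi)%(2*np.pi)-np.pi))
E
```

```text
cam in tool [   0.28221736  -78.33432943 -143.73182413] R [[ 1.     0.001  0.002]
 [-0.001  0.958  0.288]
 [-0.001 -0.288  0.958]]Traceback (most recent call last):
  File "<stdin>", line 9, in <module>
  File "<stdin>", line 8, in Rq
  File "scipy/spatial/transform/_rotation.pyx", line 1413, in scipy.spatial.transform._rotation.Rotation.from_euler
ValueError: Expected axis specification to be a non-empty string of upto 3 characters, got ZYZYZ
```

Run:
```python
from h import *
p,Rc,o=pose()
q=o['joint_positions']
def Rq(q,s4=1): 
    return (R.from_euler('ZYZ',[q[0],q[1]+q[2],s4*q[3]])*R.from_euler('YZ',[q[4],q[5]+np.pi])).as_matrix()
print(abs(Rq(q)-Rc).max())
th=np.arctan2(26.87,186.8); cx=np.array([-np.sin(th),np.cos(th),0]); n=np.cos(np.pi/6)*np.array([0,0,1])-.5*cx
up=np.cos(np.pi/6)*cx+.5*np.array([0,0,1])
for nm,pt in (('near',[468.9,46.5,107]),('far',[655.7,73.4,107])):
  for sgn in (1,-1):
    for ang in (0,.25,np.pi/2+.15):
      b=R.from_rotvec(-n*ang).apply(up)*sgn
      z=-n;y=b;x=np.cross(y,z);Rt=np.c_[x,y,z]
      for L in (150,):
        wc=np.array(pt)+n*(95+5+L); q1=np.arctan2(wc[1],wc[0])
        for pp in (1.6,2.0):
          e=(R.from_euler('ZY',[q1,pp]).inv()*R.from_matrix(Rt)).as_euler('ZYZ')
          f=lambda a:(a+np.pi)%(2*np.pi)-np.pi
          print(nm,sgn,round(ang,2),L,pp,'q1 %.2f q4 %.2f q5 %.2f q6 %.2f'%(q1,e[0],e[1],f(e[2]-np.pi)))
for s in (-.844,-.844+np.pi):  # tool y along bar yaw
    yaw=s+np.pi/2; print('grasp yaw (x dir)',f(yaw),'q6',f(np.arctan2(-236,613)-f(yaw)))
```

```text
5.516420653606247e-16
near 1 0 150 1.6 q1 -0.16 q4 0.50 q5 1.69 q6 2.87
near 1 0 150 2.0 q1 -0.16 q4 0.51 q5 1.34 q6 2.67
near 1 0.25 150 1.6 q1 -0.16 q4 0.50 q5 1.69 q6 3.12
near 1 0.25 150 2.0 q1 -0.16 q4 0.51 q5 1.34 q6 2.92
near 1 1.72 150 1.6 q1 -0.16 q4 0.50 q5 1.69 q6 -1.70
near 1 1.72 150 2.0 q1 -0.16 q4 0.51 q5 1.34 q6 -1.89
near -1 0 150 1.6 q1 -0.16 q4 0.50 q5 1.69 q6 -0.28
near -1 0 150 2.0 q1 -0.16 q4 0.51 q5 1.34 q6 -0.47
near -1 0.25 150 1.6 q1 -0.16 q4 0.50 q5 1.69 q6 -0.03
near -1 0.25 150 2.0 q1 -0.16 q4 0.51 q5 1.34 q6 -0.22
near -1 1.72 150 1.6 q1 -0.16 q4 0.50 q5 1.69 q6 1.44
near -1 1.72 150 2.0 q1 -0.16 q4 0.51 q5 1.34 q6 1.25
far 1 0 150 1.6 q1 -0.07 q4 0.51 q5 1.65 q6 2.94
far 1 0 150 2.0 q1 -0.07 q4 0.53 q5 1.31 q6 2.74
far 1 0.25 150 1.6 q1 -0.07 q4 0.51 q5 1.65 q6 -3.10
far 1 0.25 150 2.0 q1 -0.07 q4 0.53 q5 1.31 q6 2.99
far 1 1.72 150 1.6 q1 -0.07 q4 0.51 q5 1.65 q6 -1.62
far 1 1.72 150 2.0 q1 -0.07 q4 0.53 q5 1.31 q6 -1.82
far -1 0 150 1.6 q1 -0.07 q4 0.51 q5 1.65 q6 -0.20
far -1 0 150 2.0 q1 -0.07 q4 0.53 q5 1.31 q6 -0.40
far -1 0.25 150 1.6 q1 -0.07 q4 0.51 q5 1.65 q6 0.05
far -1 0.25 150 2.0 q1 -0.07 q4 0.53 q5 1.31 q6 -0.15
far -1 1.72 150 1.6 q1 -0.07 q4 0.51 q5 1.65 q6 1.52
far -1 1.72 150 2.0 q1 -0.07 q4 0.53 q5 1.31 q6 1.32
grasp yaw (x dir) 0.7267963267948967 q6 -1.0942980652904009
grasp yaw (x dir) -2.414796326794896 q6 2.0472945882993923
```

```bash
cat >> h.py <<'E'
TH=np.arctan2(26.87,186.8)
def lid(ang,th=TH):
    cx=np.array([-np.sin(th),np.cos(th),0]); n=np.cos(np.pi/6)*np.array([0,0,1])-.5*cx
    up=np.cos(np.pi/6)*cx+.5*np.array([0,0,1])
    y=-R.from_rotvec(-n*ang).apply(up); z=-n
    return np.c_[np.cross(y,z),y,z],n,up
E
python3 - <<'E'
from h import *
Rt,n,up=lid(0)
need([190,489,330]); need(np.array([562,60,107])+n*200,Rt);print(Rt)
need(np.array([562,60,107])+n*200+np.array([0,0,60]),Rt)
E
```

```text
t=0.15  pos [190.1 489.1 240.2] rpy [-3.141e+00  1.000e-03  1.200e+00] T [-5.000e-03 -2.000e-03 -2.245e+00] W [0. 0. 0.] F [ 0.3 -0.1  0.4] M [ 0.03  0.   -0.01] g 91.5 q [ 1.05  0.34  1.52 -0.    1.28 -0.15]
t=0.15  pos [190.1 489.1 240.2] rpy [-3.141e+00  1.000e-03  1.200e+00] T [-8.807 13.781 -0.992] W [ 5.431  3.181 11.822] F [ 0.3 -0.1  0.4] M [ 0.03  0.   -0.01] g 91.5 q [ 1.05  0.34  1.52 -0.    1.28 -0.15]
[[ 0.98981232  0.12330318 -0.07118913]
 [ 0.14237825 -0.85720262  0.49490616]
 [ 0.         -0.5        -0.8660254 ]]
t=0.15  pos [190.1 489.1 240.2] rpy [-3.141e+00  1.000e-03  1.200e+00] T [-8.809 13.781 -2.492] W [ 5.431  3.181 11.822] F [ 0.3 -0.1  0.4] M [ 0.03  0.   -0.01] g 91.5 q [ 1.05  0.34  1.52 -0.    1.28 -0.15]
```

Call:
drive_tool:
  deltas:
    - {"hand": -1, "tz": -1}
    - {"hand": -1, "tz": -1}
    - {"hand": -1, "tz": -0.5, "tx": -0.25, "ty": 0.4}
    - {"hand": -1, "tx": -0.52, "ty": 0.81}
    - {"hand": -1, "tx": -0.52, "ty": 0.81}
    - {"hand": -1, "tx": -0.52, "ty": 0.81}
    - {"hand": -1, "tx": -0.52, "ty": 0.81}
    - {"hand": -1, "tx": -0.52, "ty": 0.81}
    - {"hand": -1, "tx": -0.52, "ty": 0.81}
    - {"hand": -1, "tx": -0.52, "ty": 0.81}
    - {"hand": -1, "tx": -0.52, "ty": 0.81}
    - {"hand": -1, "tx": -0.52, "ty": 0.81}
    - {"hand": -1, "tx": -0.52, "ty": 0.81}
    - {"hand": -1, "tx": -0.52, "ty": 0.81}
    - {"hand": -1, "tx": -0.52, "ty": 0.81}
    - {"hand": -1, "tx": -0.52, "ty": 0.81}
    - {"hand": -1, "tx": -0.52, "ty": 0.81}
    - {"hand": -1, "tx": -0.52, "ty": 0.81}
    - {"hand": -1, "tx": -0.52, "ty": 0.81}
    - {"hand": -1, "tx": -0.4, "ty": 0.6}

```text
invalid input
```

Run:
```python
from h import *
Rt,n,up=lid(0)
need(np.array([562,60,107])+n*200,Rt)
```

```text
t=0.15  pos [190.1 489.1 240.2] rpy [-3.141e+00  1.000e-03  1.200e+00] T [-8.807 13.781 -0.992] W [ 5.431  3.181 11.822] F [ 0.3 -0.1  0.4] M [ 0.03  0.   -0.01] g 91.5 q [ 1.05  0.34  1.52 -0.    1.28 -0.15]
```

Call:
drive_tool:
  deltas:
    - {"hand": -1, "tx": 0, "ty": 0, "tz": -1, "wx": 0, "wy": 0, "wz": 0}
    - {"hand": -1, "tx": 0, "ty": 0, "tz": -1, "wx": 0, "wy": 0, "wz": 0}
    - {"hand": -1, "tx": -0.25, "ty": 0.4, "tz": -0.5, "wx": 0, "wy": 0, "wz": 0}
    - {"hand": -1, "tx": -0.52, "ty": 0.81, "tz": 0, "wx": 0, "wy": 0, "wz": 0}
    - {"hand": -1, "tx": -0.52, "ty": 0.81, "tz": 0, "wx": 0, "wy": 0, "wz": 0}
    - {"hand": -1, "tx": -0.52, "ty": 0.81, "tz": 0, "wx": 0, "wy": 0, "wz": 0}
    - {"hand": -1, "tx": -0.52, "ty": 0.81, "tz": 0, "wx": 0, "wy": 0, "wz": 0}
    - {"hand": -1, "tx": -0.52, "ty": 0.81, "tz": 0, "wx": 0, "wy": 0, "wz": 0}
    - {"hand": -1, "tx": -0.52, "ty": 0.81, "tz": 0, "wx": 0, "wy": 0, "wz": 0}
    - {"hand": -1, "tx": -0.52, "ty": 0.81, "tz": 0, "wx": 0, "wy": 0, "wz": 0}
    - {"hand": -1, "tx": -0.52, "ty": 0.81, "tz": 0, "wx": 0, "wy": 0, "wz": 0}
    - {"hand": -1, "tx": -0.52, "ty": 0.81, "tz": 0, "wx": 0, "wy": 0, "wz": 0}
    - {"hand": -1, "tx": -0.52, "ty": 0.81, "tz": 0, "wx": 0, "wy": 0, "wz": 0}
    - {"hand": -1, "tx": -0.52, "ty": 0.81, "tz": 0, "wx": 0, "wy": 0, "wz": 0}
    - {"hand": -1, "tx": -0.52, "ty": 0.81, "tz": 0, "wx": 0, "wy": 0, "wz": 0}
    - {"hand": -1, "tx": -0.52, "ty": 0.81, "tz": 0, "wx": 0, "wy": 0, "wz": 0}
    - {"hand": -1, "tx": -0.52, "ty": 0.81, "tz": 0, "wx": 0, "wy": 0, "wz": 0}
    - {"hand": -1, "tx": -0.52, "ty": 0.81, "tz": 0, "wx": 0, "wy": 0, "wz": 0}
    - {"hand": -1, "tx": -0.52, "ty": 0.81, "tz": 0, "wx": 0, "wy": 0, "wz": 0}
    - {"hand": -1, "tx": -0.52, "ty": 0.81, "tz": 0, "wx": 0, "wy": 0, "wz": 0}

```text
time: 1.82
tool_pos: [587.4, -56.7, 340.3]
tcp_rot: [-3.141, -0.0, 1.2]
contact_force: [1.0, 0.4, 0.3]
grip_width: 92.0
```

Run:
```python
from h import *
Rt,n,up=lid(0)
need(np.array([562,60,107])+n*200,Rt)
```

```text
t=1.82  pos [587.4 -56.7 340.3] rpy [-3.141 -0.     1.2  ] T [ 0.312 -0.421  1.504] W [ 5.419  3.17  11.821] F [1.  0.4 0.3] M [ 0.04 -0.01  0.01] g 92.0 q [-0.23  0.42  1.14  0.    1.59 -1.43]
```

Call:
drive_tool:
  deltas:
    - {"hand": -1, "tx": 0.16, "ty": -0.21, "tz": 0.75, "wx": 0, "wy": 0, "wz": 0}
    - {"hand": -1, "tx": 0.16, "ty": -0.21, "tz": 0.75, "wx": 0, "wy": 0, "wz": 0}
    - {"hand": -1, "tx": 0, "ty": 0, "tz": 0, "wx": 0.45, "wy": 0.265, "wz": 0.985}
    - {"hand": -1, "tx": 0, "ty": 0, "tz": 0, "wx": 0.45, "wy": 0.265, "wz": 0.985}
    - {"hand": -1, "tx": 0, "ty": 0, "tz": 0, "wx": 0.45, "wy": 0.265, "wz": 0.985}
    - {"hand": -1, "tx": 0, "ty": 0, "tz": 0, "wx": 0.45, "wy": 0.265, "wz": 0.985}
    - {"hand": -1, "tx": 0, "ty": 0, "tz": 0, "wx": 0.45, "wy": 0.265, "wz": 0.985}
    - {"hand": -1, "tx": 0, "ty": 0, "tz": 0, "wx": 0.45, "wy": 0.265, "wz": 0.985}
    - {"hand": -1, "tx": 0, "ty": 0, "tz": 0, "wx": 0.45, "wy": 0.265, "wz": 0.985}
    - {"hand": -1, "tx": 0, "ty": 0, "tz": 0, "wx": 0.45, "wy": 0.265, "wz": 0.985}
    - {"hand": -1, "tx": 0, "ty": 0, "tz": 0, "wx": 0.45, "wy": 0.265, "wz": 0.985}
    - {"hand": -1, "tx": 0, "ty": 0, "tz": 0, "wx": 0.45, "wy": 0.265, "wz": 0.985}
    - {"hand": -1, "tx": 0, "ty": 0, "tz": 0, "wx": 0.45, "wy": 0.265, "wz": 0.985}
    - {"hand": -1, "tx": 0, "ty": 0, "tz": 0, "wx": 0.45, "wy": 0.265, "wz": 0.985}
    - {"hand": -1, "tx": 0, "ty": 0, "tz": 0, "wx": 0, "wy": 0, "wz": 0}

```text
time: 3.07
tool_pos: [575.3, -38.0, 279.6]
tcp_rot: [-2.617, 0.001, 0.138]
contact_force: [0.0, -0.7, 0.1]
grip_width: 92.0
```

Run:
```python
from h import *
Rt,n,up=lid(0)
need(np.array([562,60,107])+n*200,Rt)
c=cam('wrist');im=capture('wrist');np.save('w1.npy',np.array([c[0],c[1],np.c_[c[2],c[2],c[2]]]))
im=cv2.cvtColor(im,cv2.COLOR_RGB2BGR);cv2.imwrite('pics/w1.png',im)
```

```text
t=3.07  pos [575.3 -38.  279.6] rpy [-2.617e+00  1.000e-03  1.380e-01] T [ 0.02   0.016 -0.028] W [-0.012 -0.016 -0.054] F [ 0.  -0.7  0.1] M [-0.37  0.04 -0.  ] g 92.0 q [-0.43  0.53  1.23  0.44  1.67 -0.59]
```

View pics/w1.png

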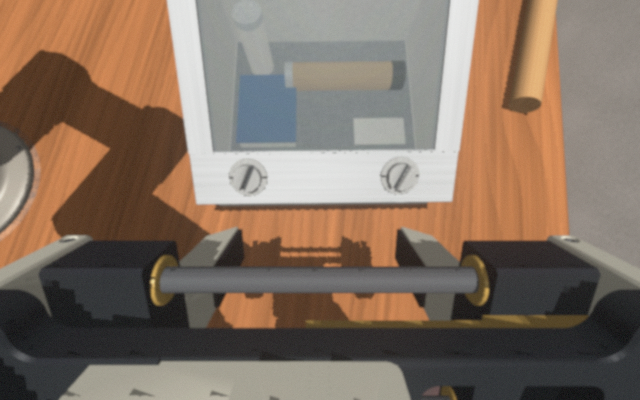

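Run:
```python
import cv2,numpy as np
im=cv2.imread('pics/w1.png')
a=np.hstack([im[150:205,218:278],im[150:205,370:430]])
cv2.imwrite('pics/w1z.png',cv2.resize(a,None,fx=6.6,fy=6.6,interpolation=cv2.INTER_CUBIC))
```

```text
(no output)
```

View pics/w1z.png

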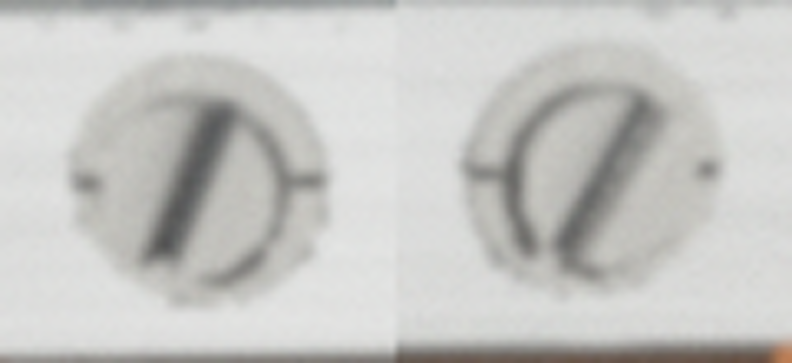

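```bash
cat > m1.py <<'E'
from h import *
a=np.load('w1.npy');c=(a[0],a[1],a[2][:,0])
def zn(u,v): return (218+u/6.6-.5 if u<396 else 370+(u-396)/6.6-.5),150+v/6.6-.5
def onplane(u,v,p0,n):
    o,d=ray(c,u,v);return o+d*(n@(p0-o))/(n@d)
fn=atz(c,*zn(184,189),107);ff=atz(c,*zn(606,179),107)
rn=atz(c,*zn(199,178),98.34);rf=atz(c,*zn(591,167),98.34)
th=np.arctan2(*(ff-fn)[[1,0]]);print('near',fn,'far',ff,np.linalg.norm(ff-fn),th,TH)
th2=np.arctan2(*(rf-rn)[[1,0]])
Rt,n,up=lid(0,th)
print('from rosette',rn+10*n,rf+10*n,np.linalg.norm(rf-rn),th2)
lev=np.array([np.cos(th),np.sin(th),0])
for e in (((220,105),(160,250)),((648,100),(568,250))):
    for p0 in (fn,fn-5*n):
        A,B=[onplane(*zn(*q),p0,n) for q in e];d=A-B;print('slot cw angle',np.arctan2(d@lev,d@up),np.linalg.norm(d))
E
python3 m1.py
```

```text
near [473.10154559  45.23146074 107.        ] far [660.44569015  73.3898998  107.        ] 189.44847899296184 0.14918653894182737 0.14286373021184445
from rosette [473.57463244  45.05929824 107.00025404] [660.38294836  73.39703968 107.00025404] 188.94542727447185 0.15054647152893993
slot cw angle 0.45321339535669336 30.19133773773336
slot cw angle 0.4532133953566916 30.632961513877664
slot cw angle 0.4233242109848006 30.85985751546909
slot cw angle 0.4233242109848004 31.3112600642943
```

Run:
```python
from h import *
D=down(0.727);print(D)
need([614,-236,214],D)
t=np.array([614,-236,214])+20*D[:,1]-pose()[0];print(t, D.T@t/40)
```

```text
[[ 7.47171655e-01  6.64631114e-01  8.13938367e-17]
 [ 6.64631114e-01 -7.47171655e-01 -9.15021376e-17]
 [ 0.00000000e+00  1.22464680e-16 -1.00000000e+00]]
t=3.12  pos [575.4 -37.7 279.9] rpy [-2.619e+00 -1.000e-03  1.430e-01] T [ 0.248  5.193 -1.09 ] W [-5.813 -1.759 -6.536] F [ 0.  -0.5  0.7] M [-0.38 -0.02  0.04] g 92.0 q [-0.43  0.53  1.23  0.44  1.67 -0.59]
[  51.89903591 -213.23585146  -65.90379822] [-2.57364232  4.84543745  1.64759496]
```

Call:
drive_tool:
  deltas:
    - {"hand": -0.1, "tx": 0, "ty": 0, "tz": 0, "wx": -0.727, "wy": -0.22, "wz": -0.817}
    - {"hand": -0.1, "tx": 0, "ty": 0, "tz": 0, "wx": -0.727, "wy": -0.22, "wz": -0.817}
    - {"hand": -0.1, "tx": 0, "ty": 0, "tz": 0, "wx": -0.727, "wy": -0.22, "wz": -0.817}
    - {"hand": -0.1, "tx": 0, "ty": 0, "tz": 0, "wx": -0.727, "wy": -0.22, "wz": -0.817}
    - {"hand": -0.1, "tx": 0, "ty": 0, "tz": 0, "wx": -0.727, "wy": -0.22, "wz": -0.817}
    - {"hand": -0.1, "tx": 0, "ty": 0, "tz": 0, "wx": -0.727, "wy": -0.22, "wz": -0.817}
    - {"hand": -0.1, "tx": 0, "ty": 0, "tz": 0, "wx": -0.727, "wy": -0.22, "wz": -0.817}
    - {"hand": -0.1, "tx": 0, "ty": 0, "tz": 0, "wx": -0.727, "wy": -0.22, "wz": -0.817}
    - {"hand": -0.1, "tx": -0.43, "ty": 0.81, "tz": 0.275, "wx": 0, "wy": 0, "wz": 0}
    - {"hand": -0.1, "tx": -0.43, "ty": 0.81, "tz": 0.275, "wx": 0, "wy": 0, "wz": 0}
    - {"hand": -0.1, "tx": -0.43, "ty": 0.81, "tz": 0.275, "wx": 0, "wy": 0, "wz": 0}
    - {"hand": -0.1, "tx": -0.43, "ty": 0.81, "tz": 0.275, "wx": 0, "wy": 0, "wz": 0}
    - {"hand": -0.1, "tx": -0.43, "ty": 0.81, "tz": 0.275, "wx": 0, "wy": 0, "wz": 0}
    - {"hand": -0.1, "tx": -0.43, "ty": 0.81, "tz": 0.275, "wx": 0, "wy": 0, "wz": 0}
    - {"hand": -0.1, "tx": 0, "ty": 0, "tz": 0, "wx": 0, "wy": 0, "wz": 0}

```text
time: 4.37
tool_pos: [627.4, -256.6, 211.2]
tcp_rot: [-3.141, 0.003, 0.726]
contact_force: [-1.3, 0.8, -1.4]
grip_width: 50.7
```

Run:
```python
from h import *
need([614,-236,109],down(.727))
c=cam('wrist');im=capture('wrist');np.save('w2.npy',np.array([c[0],c[1],np.c_[c[2],c[2],c[2]]]))
im=cv2.cvtColor(im,cv2.COLOR_RGB2BGR);cv2.imwrite('pics/w2.png',im)
```

```text
t=4.37  pos [ 627.4 -256.6  211.2] rpy [-3.141e+00  3.000e-03  7.260e-01] T [ 0.1   -0.608  2.554] W [-0.002  0.039 -0.016] F [-1.3  0.8 -1.4] M [-0.03  0.01 -0.01] g 50.7 q [-0.5   0.65  1.09 -0.    1.4  -1.22]
```

View pics/w2.png

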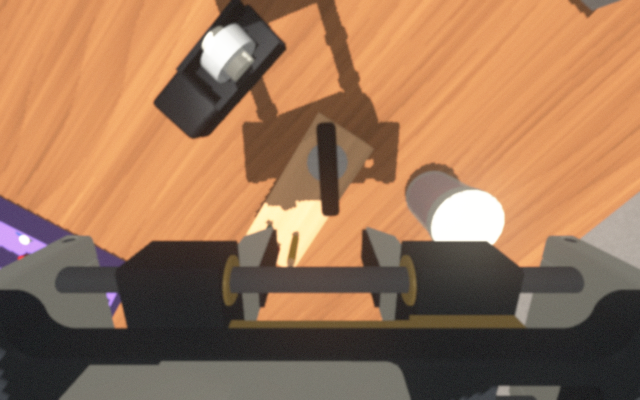

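Run:
```python
import cv2,numpy as np
im=cv2.imread('pics/w2.png')
a=im[105:230,260:400]
a=np.clip(a.astype(float)*1.8,0,255).astype(np.uint8)
cv2.imwrite('pics/w2z.png',cv2.resize(a,None,fx=4.5,fy=4.5,interpolation=cv2.INTER_CUBIC))
```

```text
(no output)
```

View pics/w2z.png

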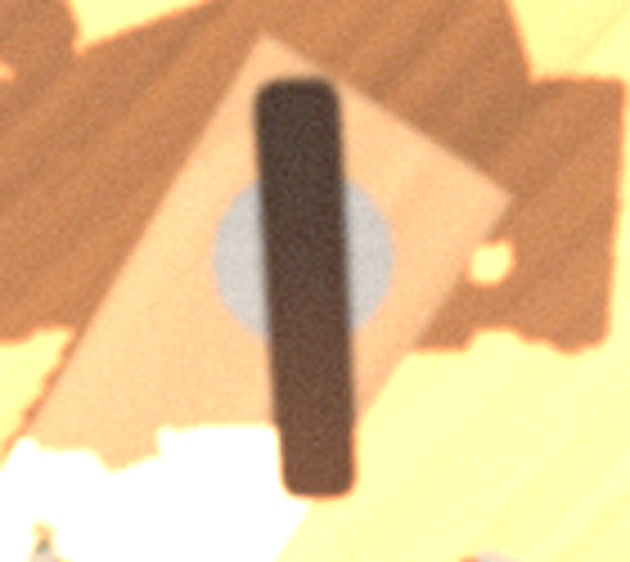

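Run:
```python
from h import *
a=np.load('w2.npy');c=(a[0],a[1],a[2][:,0])
def z(u,v): return 260+u/4.5-.5,105+v/4.5-.5
e1=atz(c,*z(298,80),120);e2=atz(c,*z(318,497),120);print(e1,e2,(e1+e2)/2,np.linalg.norm(e1-e2),np.arctan2(*(e1-e2)[[1,0]]),np.arctan2(*(e2-e1)[[1,0]]))
print('collar',atz(c,*z(303,255),78))
cor=[atz(c,*z(*p),72) for p in [(265,33),(513,200)]];print(cor,np.linalg.norm(cor[0]-cor[1]))
```

```text
[ 586.40992115 -202.35957751  120.        ] [ 641.58094157 -257.81743969  120.        ] [ 613.99543136 -230.0885086   120.        ] 78.22669602362669 2.353601667158025 -0.787990986431768
collar [ 613.56655264 -229.6532433    78.        ]
[array([ 577.00214525, -200.83286332,   72.        ]), array([ 640.36113908, -191.10789464,   72.        ])] 64.10099152846999
```

Run:
```python
from h import *
need([613.9,-230.5,109],down(.783))
need([613.9,-230.5,109],down(.726))
```

```text
t=4.42  pos [ 627.4 -253.5  212.4] rpy [-3.141e+00  2.000e-03  7.260e-01] T [ 0.134 -0.653  2.585] W [-0.013  0.021 -0.649] F [-0.4  0.4 -0.5] M [0.02 0.05 0.02] g 50.2 q [-0.5   0.65  1.09 -0.    1.4  -1.22]
t=4.42  pos [ 627.4 -253.5  212.4] rpy [-3.141e+00  2.000e-03  7.260e-01] T [ 0.134 -0.653  2.585] W [-0.012  0.021  0.004] F [-0.4  0.4 -0.5] M [0.02 0.05 0.02] g 50.2 q [-0.5   0.65  1.09 -0.    1.4  -1.22]
```

Run:
```python
from h import *
need([613.9,-230.5,109],down(.783))
c=cam('wrist');im=capture('wrist');np.save('w2.npy',np.array([c[0],c[1],np.c_[c[2],c[2],c[2]]]))
im=cv2.cvtColor(im,cv2.COLOR_RGB2BGR);cv2.imwrite('pics/w3.png',im)
need([613.9,-230.5,109],down(.783))
a=im[105:230,260:400]
a=np.clip(a.astype(float)*1.8,0,255).astype(np.uint8)
cv2.imwrite('pics/w3z.png',cv2.resize(a,None,fx=4.5,fy=4.5,interpolation=cv2.INTER_CUBIC))
```

```text
t=4.42  pos [ 627.4 -253.5  212.4] rpy [-3.141e+00  2.000e-03  7.260e-01] T [ 0.134 -0.653  2.585] W [-0.013  0.021 -0.649] F [-0.4  0.4 -0.5] M [0.02 0.05 0.02] g 50.2 q [-0.5   0.65  1.09 -0.    1.4  -1.22]
t=4.47  pos [ 627.7 -251.5  213.7] rpy [-3.141e+00  1.000e-03  7.280e-01] T [ 0.093 -0.621  2.617] W [-0.005  0.007 -0.633] F [-0.3  0.5  0.2] M [-0.02  0.01 -0.01] g 50.7 q [-0.49  0.65  1.09 -0.    1.4  -1.22]
```

View pics/w3z.png

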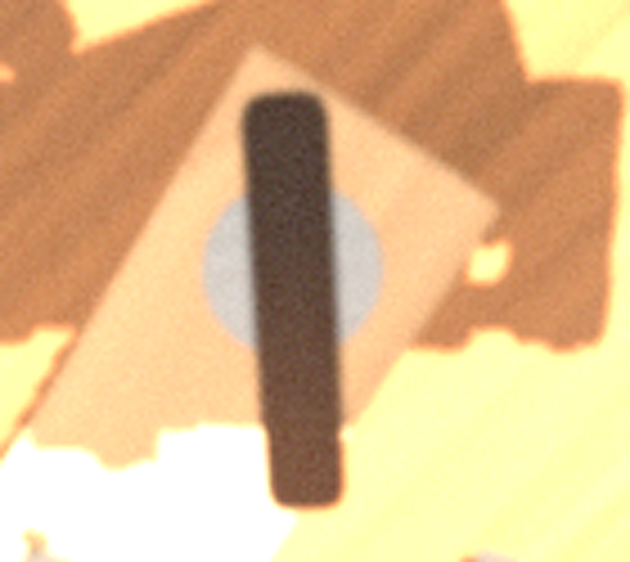

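Run:
```python
from h import *
a=np.load('w2.npy');c=(a[0],a[1],a[2][:,0])
def z(u,v): return 260+u/4.5-.5,105+v/4.5-.5
e1=atz(c,*z(285,93),120);e2=atz(c,*z(307,505),120);print(e1,e2,(e1+e2)/2,np.linalg.norm(e1-e2),np.arctan2(*(e2-e1)[[1,0]]))
print('collar',atz(c,*z(292,266),78))
need([613.9,-230.5,109],down(.783))
```

```text
[ 586.27160552 -202.36757926  120.        ] [ 641.5094273  -257.52310761  120.        ] [ 613.89051641 -229.94534344  120.        ] 78.05990816052233 -0.7846527071106852
collar [ 613.64097236 -229.86214869   78.        ]
t=4.47  pos [ 627.7 -251.5  213.7] rpy [-3.141e+00  1.000e-03  7.280e-01] T [ 0.093 -0.621  2.617] W [-0.005  0.007 -0.633] F [-0.3  0.5  0.2] M [-0.02  0.01 -0.01] g 50.7 q [-0.49  0.65  1.09 -0.    1.4  -1.22]
```

Call:
drive_tool:
  deltas:
    - {"hand": -0.1, "tx": 0.09, "ty": -0.62, "tz": 0, "wx": 0, "wy": 0, "wz": 0}
    - {"hand": -0.1, "tx": 0, "ty": 0, "tz": 0, "wx": 0, "wy": 0, "wz": -0.63}
    - {"hand": -0.1, "tx": 0, "ty": 0, "tz": 0.7, "wx": 0, "wy": 0, "wz": 0}
    - {"hand": -0.1, "tx": 0, "ty": 0, "tz": 0.7, "wx": 0, "wy": 0, "wz": 0}
    - {"hand": -0.1, "tx": 0, "ty": 0, "tz": 0.6, "wx": 0, "wy": 0, "wz": 0}
    - {"hand": -0.1, "tx": 0, "ty": 0, "tz": 0.4, "wx": 0, "wy": 0, "wz": 0}
    - {"hand": -0.1, "tx": 0, "ty": 0, "tz": 0.2, "wx": 0, "wy": 0, "wz": 0}
    - {"hand": -0.1, "tx": 0, "ty": 0, "tz": 0, "wx": 0, "wy": 0, "wz": 0}
    - {"hand": -0.1, "tx": 0, "ty": 0, "tz": 0, "wx": 0, "wy": 0, "wz": 0}

```text
time: 5.22
tool_pos: [614.9, -229.1, 112.1]
tcp_rot: [3.139, -0.001, 0.784]
contact_force: [0.2, -0.7, 0.3]
grip_width: 50.2
```

Run:
```python
from h import *
need([613.8,-230,109],down(.785))
im=capture('wrist')
im=cv2.cvtColor(im,cv2.COLOR_RGB2BGR);cv2.imwrite('pics/w4.png',im)
```

```text
t=5.22  pos [ 614.9 -229.1  112.1] rpy [ 3.139e+00 -1.000e-03  7.840e-01] T [-0.036 -0.003  0.077] W [ 0.029 -0.01  -0.01 ] F [ 0.2 -0.7  0.3] M [-0.02  0.01 -0.02] g 50.2 q [-0.47  0.69  1.3   0.    1.15 -1.26]
```

View pics/w4.png

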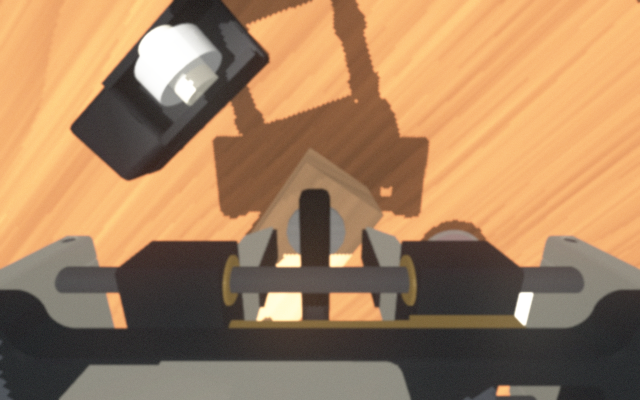

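Call:
drive_tool:
  deltas:
    - {"hand": 1, "tx": 0, "ty": 0, "tz": 0, "wx": 0, "wy": 0, "wz": 0}
    - {"hand": 1, "tx": 0, "ty": 0, "tz": 0, "wx": 0, "wy": 0, "wz": 0}
    - {"hand": 1, "tx": 0, "ty": 0, "tz": 0, "wx": 0, "wy": 0, "wz": 0}
    - {"hand": 1, "tx": 0, "ty": 0, "tz": 0, "wx": 0, "wy": 0, "wz": 0}
    - {"hand": 1, "tx": 0, "ty": 0, "tz": 0, "wx": 0, "wy": 0, "wz": 0}
    - {"hand": 1, "tx": 0, "ty": 0, "tz": 0, "wx": 0, "wy": 0, "wz": 0}
    - {"hand": 1, "tx": 0, "ty": 0, "tz": 0, "wx": 0, "wy": 0, "wz": 0}

```text
time: 5.85
tool_pos: [614.1, -230.1, 110.9]
tcp_rot: [3.141, -0.0, 0.782]
contact_force: [-0.4, -1.1, -0.2]
grip_width: 15.9
```

Run:
```python
from h import *
need([613.8,-230,109],down(.785))
```

```text
t=5.85  pos [ 614.1 -230.1  110.9] rpy [ 3.141 -0.     0.782] T [-0.005 -0.007  0.046] W [ 0.012 -0.004 -0.035] F [-0.4 -1.1 -0.2] M [-0.08  0.15 -0.  ] g 15.9 q [-0.48  0.69  1.3  -0.    1.15 -1.26]
```

Run:
```python
from h import *
Rt,n,up=lid(.453,.149)
N=np.array([472.8,45.3,107])
A=N+n*126
q,Rc,o=pose()
need(A,Rt); print(A, n, Rt)
print('T after lift+rot',Rt.T@(A-(q+[0,0,150]))/40)
```

```text
t=5.85  pos [ 614.1 -230.1  110.9] rpy [ 3.141 -0.     0.782] T [ 1.413 -6.101 -2.638] W [ 6.283  0.556 12.149] F [-0.4 -1.1 -0.2] M [-0.08  0.15 -0.  ] g 15.9 q [-0.48  0.69  1.3  -0.    1.15 -1.26]
[482.15230507 -17.00196136 216.11920088] [ 0.07422464 -0.49446001  0.8660254 ] [[ 0.9454423  -0.31722163 -0.07422464]
 [-0.24135288 -0.83501981  0.49446001]
 [-0.21883246 -0.44956908 -0.8660254 ]]
T after lift+rot [-4.16026031 -2.89813222  3.84698541]
```

Call:
drive_tool:
  deltas:
    - {"hand": 1, "tx": 0, "ty": 0, "tz": -0.4, "wx": 0, "wy": 0, "wz": 0}
    - {"hand": 1, "tx": 0, "ty": 0, "tz": -0.8, "wx": 0, "wy": 0, "wz": 0}
    - {"hand": 1, "tx": 0, "ty": 0, "tz": -0.9, "wx": 0, "wy": 0, "wz": 0}
    - {"hand": 1, "tx": 0, "ty": 0, "tz": -0.9, "wx": 0, "wy": 0, "wz": 0}
    - {"hand": 1, "tx": 0, "ty": 0, "tz": -0.75, "wx": 0, "wy": 0, "wz": 0}
    - {"hand": 1, "tx": 0, "ty": 0, "tz": 0, "wx": 0.483, "wy": 0.043, "wz": 0.935}
    - {"hand": 1, "tx": 0, "ty": 0, "tz": 0, "wx": 0.483, "wy": 0.043, "wz": 0.935}
    - {"hand": 1, "tx": 0, "ty": 0, "tz": 0, "wx": 0.483, "wy": 0.043, "wz": 0.935}
    - {"hand": 1, "tx": 0, "ty": 0, "tz": 0, "wx": 0.483, "wy": 0.043, "wz": 0.935}
    - {"hand": 1, "tx": 0, "ty": 0, "tz": 0, "wx": 0.483, "wy": 0.043, "wz": 0.935}
    - {"hand": 1, "tx": 0, "ty": 0, "tz": 0, "wx": 0.483, "wy": 0.043, "wz": 0.935}
    - {"hand": 1, "tx": 0, "ty": 0, "tz": 0, "wx": 0.483, "wy": 0.043, "wz": 0.935}
    - {"hand": 1, "tx": 0, "ty": 0, "tz": 0, "wx": 0.483, "wy": 0.043, "wz": 0.935}
    - {"hand": 1, "tx": 0, "ty": 0, "tz": 0, "wx": 0.483, "wy": 0.043, "wz": 0.935}
    - {"hand": 1, "tx": 0, "ty": 0, "tz": 0, "wx": 0.483, "wy": 0.043, "wz": 0.935}
    - {"hand": 1, "tx": 0, "ty": 0, "tz": 0, "wx": 0.483, "wy": 0.043, "wz": 0.935}
    - {"hand": 1, "tx": 0, "ty": 0, "tz": 0, "wx": 0.483, "wy": 0.043, "wz": 0.935}
    - {"hand": 1, "tx": 0, "ty": 0, "tz": 0, "wx": 0.483, "wy": 0.043, "wz": 0.935}
    - {"hand": 1, "tx": 0, "ty": 0, "tz": 0, "wx": 0, "wy": 0, "wz": 0}

```text
time: 7.43
tool_pos: [613.4, -231.1, 259.2]
tcp_rot: [-2.662, 0.224, -0.255]
contact_force: [-0.0, -0.8, -1.9]
grip_width: 15.4
```

Run:
```python
from h import *
Rt,n,up=lid(.453,.149)
N=np.array([472.8,45.3,107])
need(N+n*126,Rt)
```

```text
t=7.43  pos [ 613.4 -231.1  259.2] rpy [-2.662  0.224 -0.255] T [-4.174 -2.911  3.834] W [-0.026  0.008 -0.07 ] F [-0.  -0.8 -1.9] M [-0.59  0.05 -0.01] g 15.4 q [-0.64  0.79  0.81  0.38  1.91 -0.27]
```

7 rows of (-0.596, -0.416, 0.548), then hold two.

Call:
drive_tool:
  deltas:
    - {"hand": 1, "tx": -0.6, "ty": -0.42, "tz": 0.55, "wx": 0, "wy": 0, "wz": 0}
    - {"hand": 1, "tx": -0.6, "ty": -0.42, "tz": 0.55, "wx": 0, "wy": 0, "wz": 0}
    - {"hand": 1, "tx": -0.6, "ty": -0.42, "tz": 0.55, "wx": 0, "wy": 0, "wz": 0}
    - {"hand": 1, "tx": -0.6, "ty": -0.42, "tz": 0.55, "wx": 0, "wy": 0, "wz": 0}
    - {"hand": 1, "tx": -0.6, "ty": -0.42, "tz": 0.55, "wx": 0, "wy": 0, "wz": 0}
    - {"hand": 1, "tx": -0.6, "ty": -0.42, "tz": 0.55, "wx": 0, "wy": 0, "wz": 0}
    - {"hand": 1, "tx": -0.5, "ty": -0.38, "tz": 0.5, "wx": 0, "wy": 0, "wz": 0}
    - {"hand": 1, "tx": 0, "ty": 0, "tz": 0, "wx": 0, "wy": 0, "wz": 0}
    - {"hand": 1, "tx": 0, "ty": 0, "tz": 0, "wx": 0, "wy": 0, "wz": 0}
    - {"hand": 1, "tx": 0, "ty": 0, "tz": 0, "wx": 0, "wy": 0, "wz": 0}

```text
time: 8.27
tool_pos: [485.3, -18.6, 217.6]
tcp_rot: [-2.664, 0.218, -0.248]
contact_force: [-0.0, -0.1, -1.0]
grip_width: 15.2
```

Run:
```python
from h import *
Rt,n,up=lid(.453,.149)
N=np.array([472.8,45.3,107])
need(N+n*126,Rt)
c=cam('wrist');im=capture('wrist');need(N+n*126,Rt)
im=cv2.cvtColor(im,cv2.COLOR_RGB2BGR);cv2.imwrite('pics/w5.png',im)
q,Rc,o=pose()
print('tip px',proj(c,q+Rc[:,2]*100.9),'face',proj(c,N),'slot ends',[proj(c,N+s*17*Rt[:,1]) for s in(-1,1)])
cv2.imwrite('pics/w5z.png',cv2.resize(im[130:250,240:400],None,fx=5,fy=5,interpolation=cv2.INTER_CUBIC))
```

```text
t=8.27  pos [485.3 -18.6 217.6] rpy [-2.664  0.218 -0.248] T [-0.076  0.008  0.057] W [ 0.018 -0.024  0.031] F [-0.  -0.1 -1. ] M [-0.57 -0.03  0.03] g 15.2 q [-0.46  0.42  1.59  0.42  1.46 -0.28]
t=8.32  pos [485.6 -19.  217.5] rpy [-2.664  0.218 -0.25 ] T [-0.086 -0.     0.061] W [ 0.014 -0.028  0.019] F [ 0.3  0.2 -1.4] M [-0.51 -0.04  0.03] g 16.1 q [-0.46  0.42  1.59  0.42  1.46 -0.28]
tip px [319.77089454 200.47068653] face [315.91999921 191.7051872 ] slot ends [array([315.93522753, 174.76207253]), array([315.90529077, 208.06987508])]
```

View pics/w5z.png

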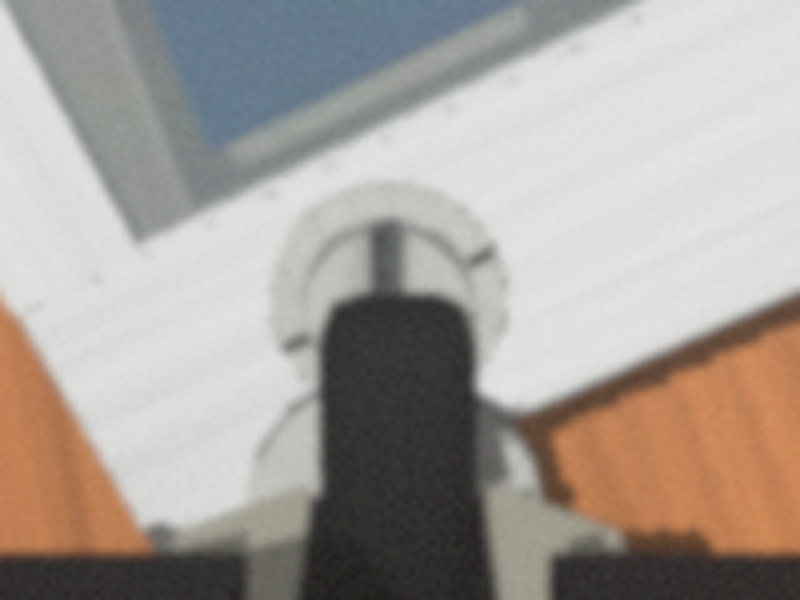

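Call:
drive_tool:
  deltas:
    - {"hand": 1, "tx": -0.077, "ty": 0, "tz": 0, "wx": 0, "wy": 0, "wz": 0}
    - {"hand": 1, "tx": 0, "ty": 0, "tz": 0.3, "wx": 0, "wy": 0, "wz": 0}
    - {"hand": 1, "tx": 0, "ty": 0, "tz": 0.25, "wx": 0, "wy": 0, "wz": 0}
    - {"hand": 1, "tx": 0, "ty": 0, "tz": 0, "wx": 0, "wy": 0, "wz": 0}
    - {"hand": 1, "tx": 0, "ty": 0, "tz": 0, "wx": 0, "wy": 0, "wz": 0}
    - {"hand": 1, "tx": 0, "ty": 0, "tz": 0, "wx": 0, "wy": 0, "wz": 0}

```text
time: 8.82
tool_pos: [480.4, -7.0, 198.9]
tcp_rot: [-2.663, 0.22, -0.251]
contact_force: [0.2, -0.1, -0.7]
grip_width: 15.8
```

Run:
```python
from h import *
Rt,n,up=lid(.453,.149)
N=np.array([472.8,45.3,107])
need(N+n*(101-8),Rt)
im=capture('wrist');sc=capture('scene');need(N+n*93,Rt)
im=cv2.cvtColor(im,cv2.COLOR_RGB2BGR);sc=cv2.cvtColor(sc,cv2.COLOR_RGB2BGR)
z=lambda a,f:cv2.resize(a,None,fx=f,fy=f,interpolation=cv2.INTER_CUBIC)
cv2.imwrite('pics/w6z.png',np.vstack([z(im[140:240,240:400],5),])); cv2.imwrite('pics/s6.png',z(sc[100:220,260:420],5))
```

```text
t=8.82  pos [480.4  -7.  198.9] rpy [-2.663  0.22  -0.251] T [0.008 0.002 0.324] W [ 0.001 -0.008 -0.003] F [ 0.2 -0.1 -0.7] M [-0.53  0.02 -0.02] g 15.8 q [-0.45  0.43  1.64  0.43  1.4  -0.29]
t=8.92  pos [480.4  -6.9 199.1] rpy [-2.663  0.219 -0.251] T [0.007 0.005 0.328] W [ 0.001 -0.015 -0.   ] F [-0.4  0.5 -1.5] M [-0.53  0.04  0.04] g 15.7 q [-0.45  0.43  1.64  0.43  1.4  -0.29]
```

View pics/w6z.png

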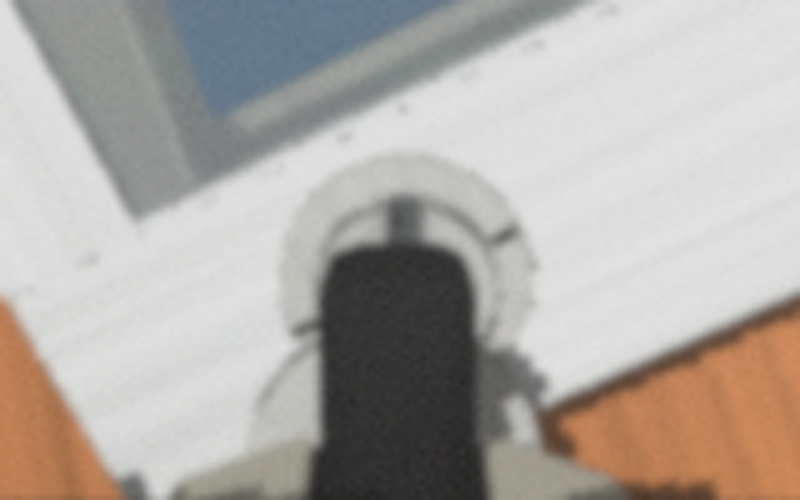

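View pics/s6.png

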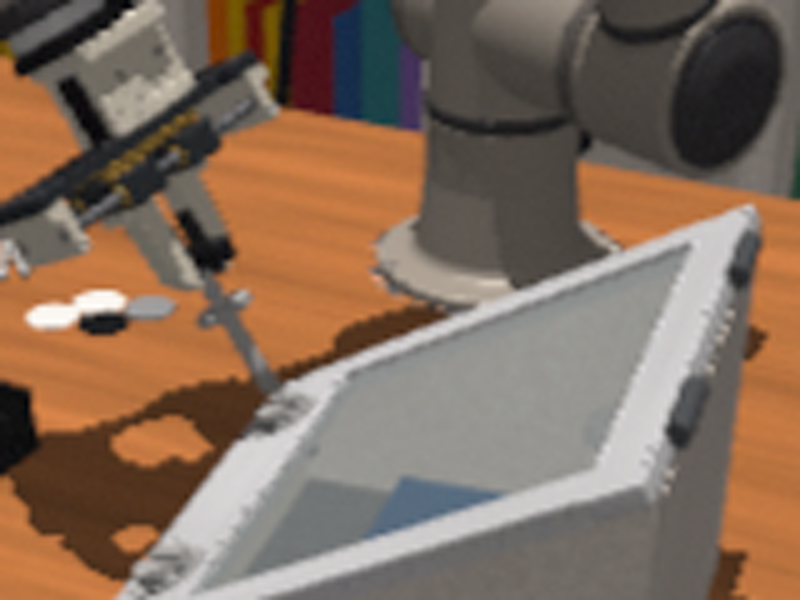

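Call:
drive_tool:
  deltas:
    - {"hand": 1, "tx": 0, "ty": 0, "tz": 0.1, "wx": 0, "wy": 0, "wz": 0}
    - {"hand": 1, "tx": 0, "ty": 0, "tz": 0.08, "wx": 0, "wy": 0, "wz": 0}
    - {"hand": 1, "tx": 0, "ty": 0, "tz": 0.06, "wx": 0, "wy": 0, "wz": 0}
    - {"hand": 1, "tx": 0, "ty": 0, "tz": 0, "wx": 0, "wy": 0, "wz": 0}
    - {"hand": 1, "tx": 0, "ty": 0, "tz": 0, "wx": 0, "wy": 0, "wz": 0}
    - {"hand": 1, "tx": 0, "ty": 0, "tz": 0, "wx": 0, "wy": 0, "wz": 0}

```text
time: 9.42
tool_pos: [479.8, -1.9, 190.4]
tcp_rot: [-2.663, 0.219, -0.251]
contact_force: [3.0, -0.5, -4.3]
grip_width: 15.8
```

Run:
```python
from h import *
Rt,n,up=lid(.453,.149)
N=np.array([472.8,45.3,107])
need(N+n*93,Rt)
```

```text
t=9.42  pos [479.8  -1.9 190.4] rpy [-2.663  0.219 -0.251] T [0.007 0.007 0.077] W [ 0.001 -0.016 -0.001] F [ 3.  -0.5 -4.3] M [-0.76 -0.7  -0.37] g 15.8 q [-0.44  0.43  1.66  0.44  1.38 -0.29]
```

Call:
drive_tool:
  deltas:
    - {"hand": 1, "tx": 0.01, "ty": 0, "tz": 0.05, "wx": 0, "wy": 0, "wz": 0}
    - {"hand": 1, "tx": 0, "ty": 0, "tz": 0.03, "wx": 0, "wy": 0, "wz": 0}
    - {"hand": 1, "tx": 0, "ty": 0, "tz": 0, "wx": 0, "wy": 0, "wz": 0}
    - {"hand": 1, "tx": 0, "ty": 0, "tz": 0, "wx": 0, "wy": 0, "wz": 0}

```text
time: 9.75
tool_pos: [479.7, -0.4, 187.6]
tcp_rot: [-2.663, 0.22, -0.251]
contact_force: [2.9, -0.8, -3.3]
grip_width: 16.1
```

Run:
```python
from h import *
Rt,n,up=lid(.453,.149)
N=np.array([472.8,45.3,107])
need(N+n*93,Rt);q,Rc,o=pose();print('F tool',Rc.T@o['contact_force'],'M tool',Rc.T@o['moment'])
Rf,_,_=lid(1.571,.149);need(N+n*93,Rf)
```

```text
t=9.75  pos [ 4.797e+02 -4.000e-01  1.876e+02] rpy [-2.663  0.22  -0.251] T [ 0.001  0.007 -0.004] W [ 0.    -0.012 -0.002] F [ 2.9 -0.8 -3.3] M [-0.92 -0.85 -0.41] g 16.1 q [-0.44  0.44  1.66  0.44  1.37 -0.29]
F tool [3.6523936  1.16667228 2.2296494 ] M tool [-0.5721819   1.1803156   0.00190174]
t=9.75  pos [ 4.797e+02 -4.000e-01  1.876e+02] rpy [-2.663  0.22  -0.251] T [ 0.001  0.007 -0.004] W [-6.0000e-03 -1.1000e-02  1.2809e+01] F [ 2.9 -0.8 -3.3] M [-0.92 -0.85 -0.41] g 16.1 q [-0.44  0.44  1.66  0.44  1.37 -0.29]
```

Call:
drive_tool:
  deltas:
    - {"hand": 1, "tx": 0.018, "ty": 0, "tz": 0, "wx": 0, "wy": 0, "wz": 0.5}
    - {"hand": 1, "tx": 0, "ty": 0, "tz": 0, "wx": 0, "wy": 0, "wz": 0.7}
    - {"hand": 1, "tx": 0, "ty": 0, "tz": 0, "wx": 0, "wy": 0, "wz": 0.8}
    - {"hand": 1, "tx": 0, "ty": 0, "tz": 0, "wx": 0, "wy": 0, "wz": 0.8}
    - {"hand": 1, "tx": 0, "ty": 0, "tz": 0, "wx": 0, "wy": 0, "wz": 0.8}
    - {"hand": 1, "tx": 0, "ty": 0, "tz": 0, "wx": 0, "wy": 0, "wz": 0}
    - {"hand": 1, "tx": 0, "ty": 0, "tz": 0, "wx": 0, "wy": 0, "wz": 0}

```text
time: 10.33
tool_pos: [480.3, -0.6, 187.4]
tcp_rot: [-2.747, 0.353, -0.545]
contact_force: [3.7, -1.2, -2.6]
grip_width: 15.6
```

```bash
cat >> h.py <<'E'
N=np.array([472.8,45.3,107]);FAR=np.array([660.4,73.4,107])
def st(N,ang,d=93):
    Rt,n,up=lid(ang,.149); need(N+n*d,Rt);q,Rc,o=pose();print('F tool',(Rc.T@o['contact_force']).round(2),'M tool',(Rc.T@o['moment']).round(3))
E
python3 -c "
from h import *
st(N,1.571)"
```

```text
t=10.33  pos [480.3  -0.6 187.4] rpy [-2.747  0.353 -0.545] T [-0.014  0.009 -0.003] W [-4.000e-03 -1.000e-02  9.234e+00] F [ 3.7 -1.2 -2.6] M [-1.13 -0.83 -0.36] g 15.6 q [-0.44  0.44  1.66  0.44  1.37  0.02]
F tool [ 4.43 -0.39  1.34] M tool [-0.375  1.4   -0.012]
```

Run:
```python
from h import *
im=capture('wrist');sc=capture('scene');print(camera_model('wrist')['rvec'])
im=cv2.cvtColor(im,cv2.COLOR_RGB2BGR);sc=cv2.cvtColor(sc,cv2.COLOR_RGB2BGR)
z=lambda a,f:cv2.resize(a,None,fx=f,fy=f,interpolation=cv2.INTER_CUBIC)
cv2.imwrite('pics/w7z.png',np.vstack([z(im[120:240,240:400],5),])); cv2.imwrite('pics/s7.png',z(sc[140:220,280:380],8))
```

```text
[ 2.79885573 -0.80808545 -0.46048324]
```

View pics/w7z.png

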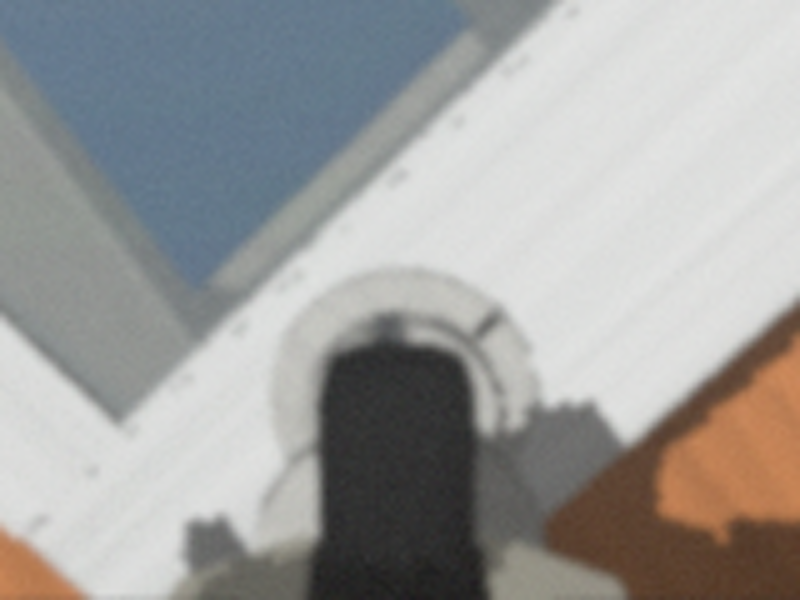

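View pics/s7.png

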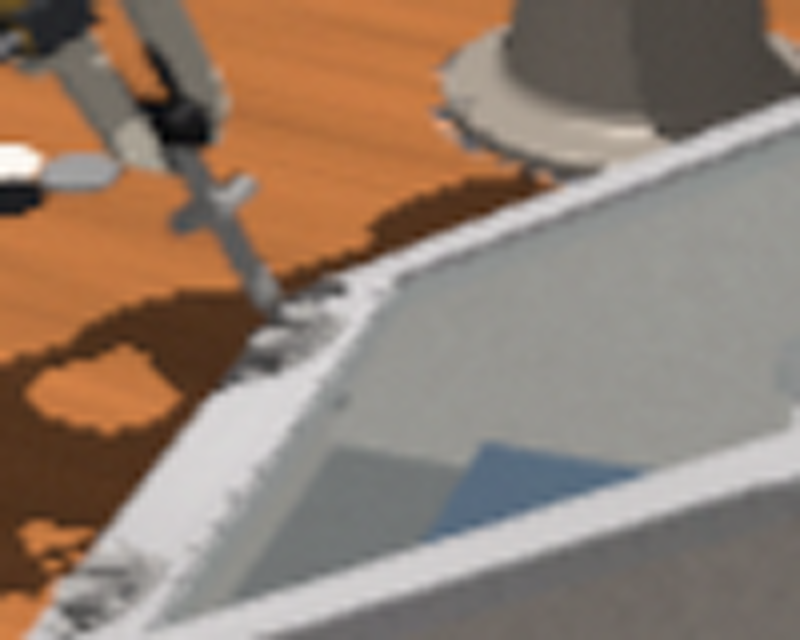

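Call:
drive_tool:
  deltas:
    - {"hand": 1, "tx": 0, "ty": 0, "tz": 0, "wx": 0, "wy": 0, "wz": 0.8}
    - {"hand": 1, "tx": 0, "ty": 0, "tz": 0, "wx": 0, "wy": 0, "wz": 0.8}
    - {"hand": 1, "tx": 0, "ty": 0, "tz": 0, "wx": 0, "wy": 0, "wz": 0.8}
    - {"hand": 1, "tx": 0, "ty": 0, "tz": 0, "wx": 0, "wy": 0, "wz": 0.8}
    - {"hand": 1, "tx": 0, "ty": 0, "tz": 0, "wx": 0, "wy": 0, "wz": 0.8}
    - {"hand": 1, "tx": 0, "ty": 0, "tz": 0, "wx": 0, "wy": 0, "wz": 0.8}
    - {"hand": 1, "tx": 0, "ty": 0, "tz": 0, "wx": 0, "wy": 0, "wz": 0.8}
    - {"hand": 1, "tx": 0, "ty": 0, "tz": 0, "wx": 0, "wy": 0, "wz": 0.8}
    - {"hand": 1, "tx": 0, "ty": 0, "tz": 0, "wx": 0, "wy": 0, "wz": 0}
    - {"hand": 1, "tx": 0, "ty": 0, "tz": 0, "wx": 0, "wy": 0, "wz": 0}

```text
time: 11.27
tool_pos: [480.2, -0.7, 187.4]
tcp_rot: [-3.001, 0.505, -1.138]
contact_force: [3.6, -3.4, -3.4]
grip_width: 15.9
```

```bash
cat >> h.py <<'E'
def snap(name,r0=120,r1=240,c0=240,c1=400,f=5):
    im=cv2.cvtColor(capture('wrist'),cv2.COLOR_RGB2BGR)
    cv2.imwrite(f'pics/{name}.png',cv2.resize(im[r0:r1,c0:c1],None,fx=f,fy=f,interpolation=cv2.INTER_CUBIC))
E
python3 -c "
from h import *
st(N,1.571);snap('w8z')"
```

```text
t=11.27  pos [480.2  -0.7 187.4] rpy [-3.001  0.505 -1.138] T [-0.008  0.011 -0.002] W [-0.003 -0.009  2.842] F [ 3.6 -3.4 -3.4] M [-1.32 -0.62 -0.21] g 15.9 q [-0.44  0.44  1.66  0.44  1.37  0.58]
F tool [ 5.65 -1.7   1.05] M tool [ 0.114  1.473 -0.026]
```

View pics/w8z.png

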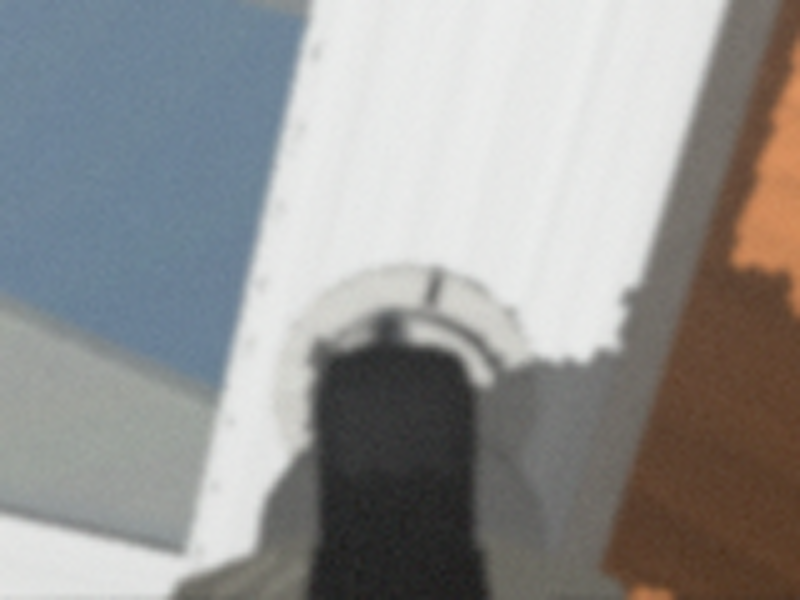

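Call:
drive_tool:
  deltas:
    - {"hand": 1, "tx": 0, "ty": 0, "tz": 0, "wx": 0, "wy": 0, "wz": 0.8}
    - {"hand": 1, "tx": 0, "ty": 0, "tz": 0, "wx": 0, "wy": 0, "wz": 0.8}
    - {"hand": 1, "tx": 0, "ty": 0, "tz": 0, "wx": 0, "wy": 0, "wz": 0.8}
    - {"hand": 1, "tx": 0, "ty": 0, "tz": 0, "wx": 0, "wy": 0, "wz": 0.8}
    - {"hand": 1, "tx": 0, "ty": 0, "tz": 0, "wx": 0, "wy": 0, "wz": 0.6}
    - {"hand": 1, "tx": 0, "ty": 0, "tz": 0, "wx": 0, "wy": 0, "wz": 0}
    - {"hand": 1, "tx": 0, "ty": 0, "tz": 0, "wx": 0, "wy": 0, "wz": 0}

```text
time: 11.9
tool_pos: [480.2, -0.7, 187.4]
tcp_rot: [3.094, 0.521, -1.518]
contact_force: [2.1, -3.3, -2.2]
grip_width: 15.4
```

```bash
python3 -c "
from h import *
st(N,1.571);snap('w9z')"
```

```text
t=11.90  pos [480.2  -0.7 187.4] rpy [ 3.094  0.521 -1.518] T [-0.001  0.012 -0.002] W [-0.003 -0.006 -0.956] F [ 2.1 -3.3 -2.2] M [-1.3  -0.52 -0.12] g 15.4 q [-0.44  0.44  1.66  0.44  1.37  0.91]
F tool [ 4.09 -1.92  0.13] M tool [ 0.446  1.33  -0.059]
```

View pics/w9z.png

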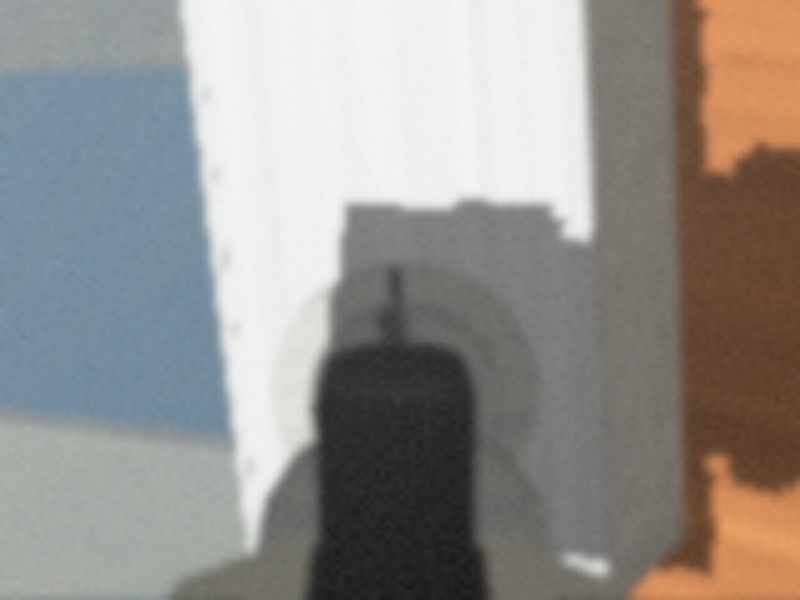

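Call:
drive_tool:
  deltas:
    - {"hand": 1, "tx": 0, "ty": 0, "tz": 0, "wx": 0, "wy": 0, "wz": 0.6}
    - {"hand": 1, "tx": 0, "ty": 0, "tz": 0, "wx": 0, "wy": 0, "wz": 0.6}
    - {"hand": 1, "tx": 0, "ty": 0, "tz": 0, "wx": 0, "wy": 0, "wz": 0.3}
    - {"hand": 1, "tx": 0, "ty": 0, "tz": 0, "wx": 0, "wy": 0, "wz": 0}
    - {"hand": 1, "tx": 0, "ty": 0, "tz": 0, "wx": 0, "wy": 0, "wz": 0}

```text
time: 12.37
tool_pos: [480.2, -0.6, 187.5]
tcp_rot: [3.019, 0.51, -1.669]
contact_force: [2.8, -4.2, -1.5]
grip_width: 15.8
```

```bash
python3 -c "
from h import *
st(N,1.571);snap('w10z')"
```

```text
t=12.37  pos [480.2  -0.6 187.5] rpy [ 3.019  0.51  -1.669] T [ 0.002  0.012 -0.001] W [-0.004 -0.005 -2.463] F [ 2.8 -4.2 -1.5] M [-1.37 -0.51  0.05] g 15.8 q [-0.44  0.44  1.66  0.44  1.37  1.04]
F tool [ 4.13 -3.06 -0.94] M tool [ 0.536  1.346 -0.197]
```

View pics/w10z.png

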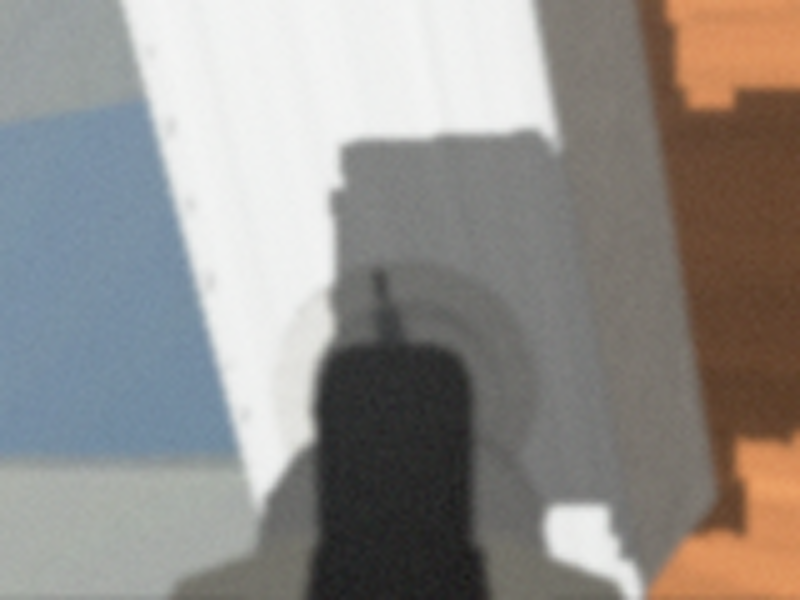

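Call:
drive_tool:
  deltas:
    - {"hand": 1, "tx": 0, "ty": 0, "tz": 0, "wx": 0, "wy": 0, "wz": 0.3}
    - {"hand": 1, "tx": 0, "ty": 0, "tz": 0, "wx": 0, "wy": 0, "wz": 0}
    - {"hand": 1, "tx": 0, "ty": 0, "tz": 0, "wx": 0, "wy": 0, "wz": 0}
    - {"hand": 1, "tx": 0, "ty": 0, "tz": 0, "wx": 0, "wy": 0, "wz": -0.7}
    - {"hand": 1, "tx": 0, "ty": 0, "tz": 0, "wx": 0, "wy": 0, "wz": -0.7}
    - {"hand": 1, "tx": 0, "ty": 0, "tz": 0, "wx": 0, "wy": 0, "wz": -0.5}
    - {"hand": 1, "tx": 0, "ty": 0, "tz": 0, "wx": 0, "wy": 0, "wz": 0}
    - {"hand": 1, "tx": 0, "ty": 0, "tz": -0.15, "wx": 0, "wy": 0, "wz": 0}
    - {"hand": 1, "tx": 0, "ty": 0, "tz": -0.25, "wx": 0, "wy": 0, "wz": 0}
    - {"hand": 1, "tx": 0, "ty": 0, "tz": -0.4, "wx": 0, "wy": 0, "wz": 0}
    - {"hand": 1, "tx": 0, "ty": 0, "tz": -0.4, "wx": 0, "wy": 0, "wz": 0}
    - {"hand": 1, "tx": 0, "ty": 0, "tz": 0, "wx": 0, "wy": 0, "wz": 0}

```text
time: 13.42
tool_pos: [484.7, -25.3, 231.8]
tcp_rot: [3.101, 0.521, -1.511]
contact_force: [-0.3, -0.6, -1.8]
grip_width: 15.7
```

```bash
python3 -c "
from h import *
st(N,1.571);snap('w11z',80,240,200,440,3.3)
st(FAR,.423,126)"
```

```text
t=13.42  pos [484.7 -25.3 231.8] rpy [ 3.101  0.521 -1.511] T [0.01  0.037 1.272] W [-0.043 -0.016 -0.885] F [-0.3 -0.6 -1.8] M [-0.52  0.01 -0.03] g 15.7 q [-0.48  0.41  1.57  0.42  1.49  0.92]
F tool [1.37 0.31 1.28] M tool [-0.023  0.519  0.072]
t=13.47  pos [484.2 -24.7 230.4] rpy [ 3.099  0.521 -1.512] T [-0.358 -4.706  0.419] W [ -0.022  -0.024 -14.046] F [ 0.4  0.9 -2.6] M [-0.49  0.08  0.02] g 15.9 q [-0.48  0.41  1.57  0.42  1.49  0.92]
F tool [ 0.56 -0.6   2.63] M tool [-0.1    0.482  0.059]
```

View pics/w11z.png

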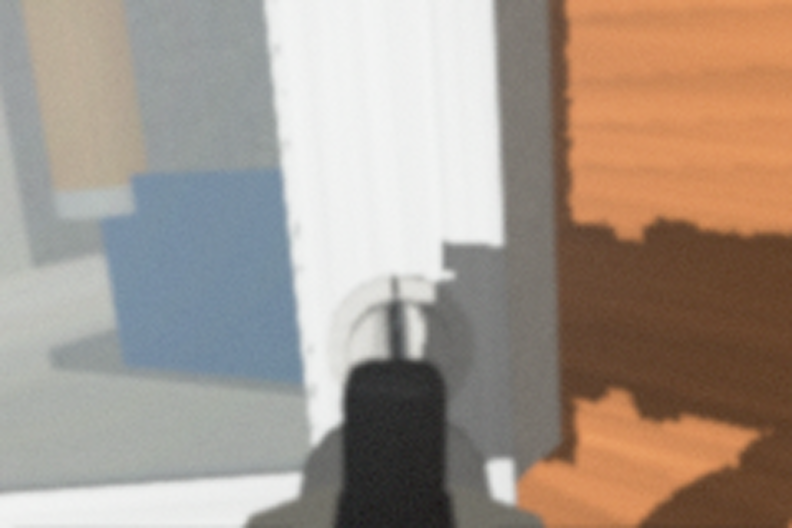

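Call:
drive_tool:
  deltas:
    - {"hand": 1, "tx": -0.06, "ty": -0.785, "tz": 0.05, "wx": 0, "wy": 0, "wz": 0}
    - {"hand": 1, "tx": -0.06, "ty": -0.785, "tz": 0.05, "wx": 0, "wy": 0, "wz": 0}
    - {"hand": 1, "tx": -0.06, "ty": -0.785, "tz": 0.05, "wx": 0, "wy": 0, "wz": 0}
    - {"hand": 1, "tx": -0.06, "ty": -0.785, "tz": 0.05, "wx": 0, "wy": 0, "wz": 0}
    - {"hand": 1, "tx": -0.06, "ty": -0.785, "tz": 0.05, "wx": 0, "wy": 0, "wz": 0}
    - {"hand": 1, "tx": -0.06, "ty": -0.785, "tz": 0.05, "wx": 0, "wy": 0, "wz": 0}
    - {"hand": 1, "tx": 0, "ty": 0, "tz": 0, "wx": 0, "wy": 0, "wz": -1}
    - {"hand": 1, "tx": 0, "ty": 0, "tz": 0, "wx": 0, "wy": 0, "wz": -1}
    - {"hand": 1, "tx": 0, "ty": 0, "tz": 0, "wx": 0, "wy": 0, "wz": -1}
    - {"hand": 1, "tx": 0, "ty": 0, "tz": 0, "wx": 0, "wy": 0, "wz": -1}
    - {"hand": 1, "tx": 0, "ty": 0, "tz": 0, "wx": 0, "wy": 0, "wz": -1}
    - {"hand": 1, "tx": 0, "ty": 0, "tz": 0, "wx": 0, "wy": 0, "wz": -1}
    - {"hand": 1, "tx": 0, "ty": 0, "tz": 0, "wx": 0, "wy": 0, "wz": -1}
    - {"hand": 1, "tx": 0, "ty": 0, "tz": 0, "wx": 0, "wy": 0, "wz": -1}
    - {"hand": 1, "tx": 0, "ty": 0, "tz": 0, "wx": 0, "wy": 0, "wz": -1}
    - {"hand": 1, "tx": 0, "ty": 0, "tz": 0, "wx": 0, "wy": 0, "wz": -1}
    - {"hand": 1, "tx": 0, "ty": 0, "tz": 0, "wx": 0, "wy": 0, "wz": -1}
    - {"hand": 1, "tx": 0, "ty": 0, "tz": 0, "wx": 0, "wy": 0, "wz": -1}
    - {"hand": 1, "tx": 0, "ty": 0, "tz": 0, "wx": 0, "wy": 0, "wz": -1}
    - {"hand": 1, "tx": 0, "ty": 0, "tz": 0, "wx": 0, "wy": 0, "wz": -1}

```text
time: 15.13
tool_pos: [668.9, 10.3, 217.4]
tcp_rot: [-2.656, 0.21, -0.222]
contact_force: [-0.3, -0.1, -1.4]
grip_width: 15.7
```

Call:
drive_tool:
  deltas:
    - {"hand": 1, "tx": 0, "ty": 0, "tz": 0, "wx": 0, "wy": 0, "wz": 0}
    - {"hand": 1, "tx": 0, "ty": 0, "tz": 0, "wx": 0, "wy": 0, "wz": 0}
    - {"hand": 1, "tx": 0, "ty": 0, "tz": 0, "wx": 0, "wy": 0, "wz": 0}

```text
time: 15.38
tool_pos: [669.4, 9.8, 218.1]
tcp_rot: [-2.658, 0.211, -0.229]
contact_force: [-0.4, 0.1, -1.5]
grip_width: 15.7
```

```bash
python3 -c "
from h import *
st(FAR,.423,126);snap('w12z');st(FAR,.423,126)"
```

```text
t=15.38  pos [669.4   9.8 218.1] rpy [-2.658  0.211 -0.229] T [ 0.011 -0.007  0.057] W [-0.002  0.01  -0.08 ] F [-0.4  0.1 -1.5] M [-0.57  0.04 -0.02] g 15.7 q [-0.31  0.73  1.03  0.47  1.62 -0.06]
F tool [-0.09  0.66  1.38] M tool [-0.545  0.141  0.082]
t=15.43  pos [669.5   9.7 218.1] rpy [-2.658  0.21  -0.228] T [ 0.009 -0.008  0.061] W [-0.002  0.007 -0.074] F [ 0.2 -0.8 -1. ] M [-0.56 -0.02 -0.01] g 16.1 q [-0.31  0.73  1.03  0.47  1.62 -0.06]
F tool [0.55 1.05 0.46] M tool [-0.531  0.184  0.044]
```

View pics/w12z.png

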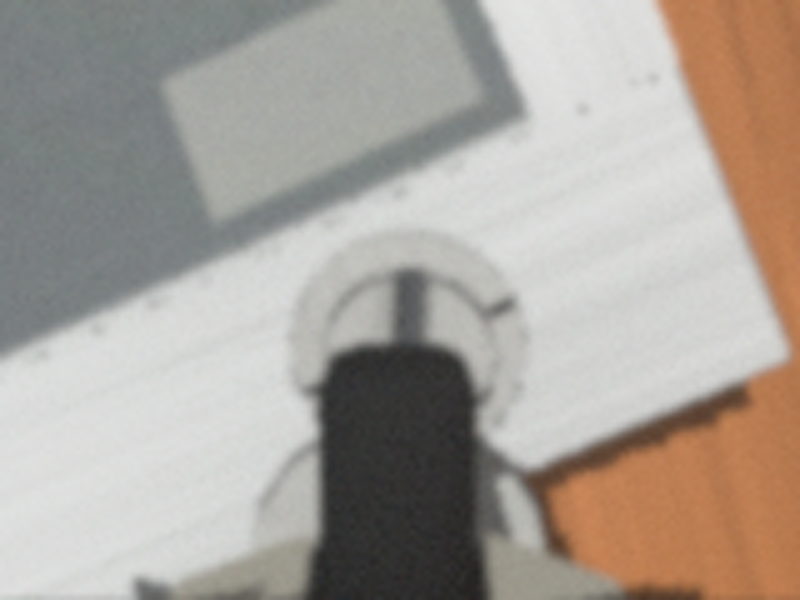

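Call:
drive_tool:
  deltas:
    - {"hand": 1, "tx": 0.045, "ty": 0, "tz": 0, "wx": 0, "wy": 0, "wz": 0}
    - {"hand": 1, "tx": 0, "ty": 0, "tz": 0.3, "wx": 0, "wy": 0, "wz": 0}
    - {"hand": 1, "tx": 0, "ty": 0, "tz": 0.25, "wx": 0, "wy": 0, "wz": 0}
    - {"hand": 1, "tx": 0, "ty": 0, "tz": 0, "wx": 0, "wy": 0, "wz": 0}
    - {"hand": 1, "tx": 0, "ty": 0, "tz": 0, "wx": 0, "wy": 0, "wz": 0}
    - {"hand": 1, "tx": 0, "ty": 0, "tz": 0, "wx": 0, "wy": 0, "wz": 0}

```text
time: 15.93
tool_pos: [670.0, 19.9, 199.3]
tcp_rot: [-2.658, 0.208, -0.227]
contact_force: [1.1, -0.3, -2.1]
grip_width: 15.5
```

```bash
python3 -c "
from h import *
st(FAR,.423,93);snap('w13z')"
```

```text
t=15.93  pos [670.   19.9 199.3] rpy [-2.658  0.208 -0.227] T [-0.044 -0.005  0.354] W [ 0.001 -0.007 -0.047] F [ 1.1 -0.3 -2.1] M [-0.56  0.06  0.01] g 15.5 q [-0.29  0.74  1.06  0.47  1.58 -0.07]
F tool [1.53 0.93 1.58] M tool [-0.548  0.112  0.064]
```

View pics/w13z.png

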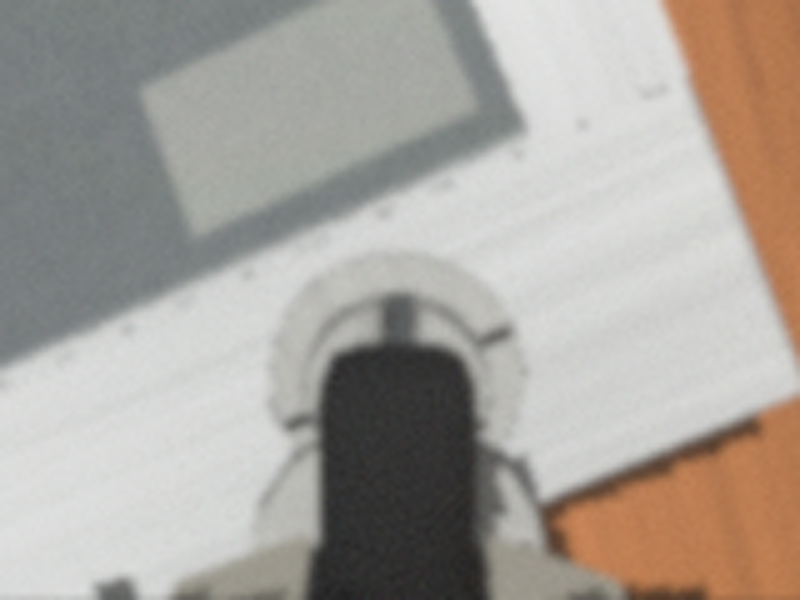

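Slot is centred at column ~399 zoomed, matching the bar (398). Insert.

Call:
drive_tool:
  deltas:
    - {"hand": 1, "tx": 0, "ty": 0, "tz": 0.1, "wx": 0, "wy": 0, "wz": 0}
    - {"hand": 1, "tx": 0, "ty": 0, "tz": 0.08, "wx": 0, "wy": 0, "wz": 0}
    - {"hand": 1, "tx": 0, "ty": 0, "tz": 0.07, "wx": 0, "wy": 0, "wz": 0}
    - {"hand": 1, "tx": 0, "ty": 0, "tz": 0.05, "wx": 0, "wy": 0, "wz": 0}
    - {"hand": 1, "tx": 0, "ty": 0, "tz": 0.03, "wx": 0, "wy": 0, "wz": 0}
    - {"hand": 1, "tx": 0, "ty": 0, "tz": 0, "wx": 0, "wy": 0, "wz": 0}
    - {"hand": 1, "tx": 0, "ty": 0, "tz": 0, "wx": 0, "wy": 0, "wz": 0}

```text
time: 16.57
tool_pos: [668.9, 26.5, 187.7]
tcp_rot: [-2.658, 0.208, -0.227]
contact_force: [0.1, 0.5, -1.6]
grip_width: 15.8
```

```bash
python3 -c "
from h import *
st(FAR,.423,93)"
```

```text
t=16.57  pos [668.9  26.5 187.7] rpy [-2.658  0.208 -0.227] T [-0.043 -0.007  0.017] W [ 0.    -0.005 -0.046] F [ 0.1  0.5 -1.6] M [-0.57  0.01  0.02] g 15.8 q [-0.29  0.75  1.09  0.47  1.55 -0.08]
F tool [0.28 0.24 1.62] M tool [-0.554  0.148  0.026]
```

Call:
drive_tool:
  deltas:
    - {"hand": 1, "tx": 0, "ty": 0, "tz": 0.015, "wx": 0, "wy": 0, "wz": 0.5}
    - {"hand": 1, "tx": 0, "ty": 0, "tz": 0, "wx": 0, "wy": 0, "wz": 0.8}
    - {"hand": 1, "tx": 0, "ty": 0, "tz": 0, "wx": 0, "wy": 0, "wz": 0.8}
    - {"hand": 1, "tx": 0, "ty": 0, "tz": 0, "wx": 0, "wy": 0, "wz": 0.8}
    - {"hand": 1, "tx": 0, "ty": 0, "tz": 0, "wx": 0, "wy": 0, "wz": 0.8}
    - {"hand": 1, "tx": 0, "ty": 0, "tz": 0, "wx": 0, "wy": 0, "wz": 0.8}
    - {"hand": 1, "tx": 0, "ty": 0, "tz": 0, "wx": 0, "wy": 0, "wz": 0.8}
    - {"hand": 1, "tx": 0, "ty": 0, "tz": 0, "wx": 0, "wy": 0, "wz": 0.8}
    - {"hand": 1, "tx": 0, "ty": 0, "tz": 0, "wx": 0, "wy": 0, "wz": 0}

```text
time: 17.32
tool_pos: [668.9, 26.7, 187.3]
tcp_rot: [-2.822, 0.422, -0.744]
contact_force: [-0.1, -0.1, -1.4]
grip_width: 15.8
```

```bash
python3 -c "
from h import *
st(FAR,1.571,93)"
```

```text
t=17.32  pos [668.9  26.7 187.3] rpy [-2.822  0.422 -0.744] T [-0.04   0.017  0.007] W [-6.000e-03 -6.000e-03  6.984e+00] F [-0.1 -0.1 -1.4] M [-0.53 -0.03  0.12] g 15.8 q [-0.29  0.75  1.09  0.47  1.55  0.46]
F tool [0.63 0.54 1.18] M tool [-0.389  0.372 -0.082]
```

Call:
drive_tool:
  deltas:
    - {"hand": 1, "tx": 0, "ty": 0, "tz": 0, "wx": 0, "wy": 0, "wz": 0.8}
    - {"hand": 1, "tx": 0, "ty": 0, "tz": 0, "wx": 0, "wy": 0, "wz": 0.8}
    - {"hand": 1, "tx": 0, "ty": 0, "tz": 0, "wx": 0, "wy": 0, "wz": 0.8}
    - {"hand": 1, "tx": 0, "ty": 0, "tz": 0, "wx": 0, "wy": 0, "wz": 0.8}
    - {"hand": 1, "tx": 0, "ty": 0, "tz": 0, "wx": 0, "wy": 0, "wz": 0.8}
    - {"hand": 1, "tx": 0, "ty": 0, "tz": 0, "wx": 0, "wy": 0, "wz": 0.8}
    - {"hand": 1, "tx": 0, "ty": 0, "tz": 0, "wx": 0, "wy": 0, "wz": 0.8}
    - {"hand": 1, "tx": 0, "ty": 0, "tz": 0, "wx": 0, "wy": 0, "wz": 0.8}
    - {"hand": 1, "tx": 0, "ty": 0, "tz": 0, "wx": 0, "wy": 0, "wz": 0.8}
    - {"hand": 1, "tx": 0, "ty": 0, "tz": 0, "wx": 0, "wy": 0, "wz": 0.8}
    - {"hand": 1, "tx": 0, "ty": 0, "tz": 0, "wx": 0, "wy": 0, "wz": 0.6}
    - {"hand": 1, "tx": 0, "ty": 0, "tz": 0, "wx": 0, "wy": 0, "wz": 0}
    - {"hand": 1, "tx": 0, "ty": 0, "tz": 0, "wx": 0, "wy": 0, "wz": 0}

```text
time: 18.4
tool_pos: [669.0, 26.5, 187.2]
tcp_rot: [3.064, 0.518, -1.578]
contact_force: [-0.0, -0.5, -1.9]
grip_width: 15.6
```

```bash
python3 -c "
from h import *
st(FAR,1.571,93);snap('w14z')"
```

```text
t=18.40  pos [669.   26.5 187.2] rpy [ 3.064  0.518 -1.578] T [-0.024  0.042  0.007] W [-0.01  -0.007 -1.556] F [-0.  -0.5 -1.9] M [-0.73 -0.1   0.01] g 15.6 q [-0.29  0.75  1.09  0.47  1.55  1.2 ]
F tool [ 1.36 -0.07  1.43] M tool [ 0.084  0.731 -0.007]
```

View pics/w14z.png

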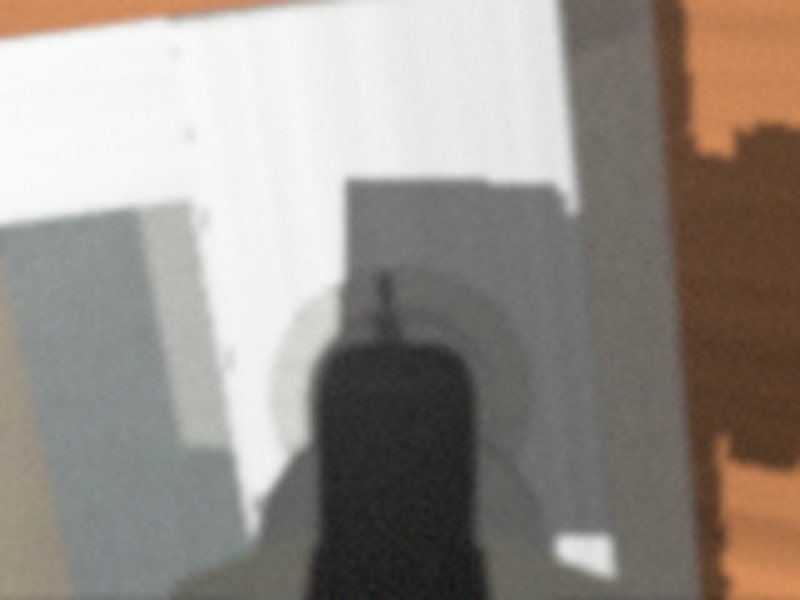

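Call:
drive_tool:
  deltas:
    - {"hand": 1, "tx": 0, "ty": 0, "tz": 0, "wx": 0, "wy": 0, "wz": 0.5}
    - {"hand": 1, "tx": 0, "ty": 0, "tz": 0, "wx": 0, "wy": 0, "wz": 0.5}
    - {"hand": 1, "tx": 0, "ty": 0, "tz": 0, "wx": 0, "wy": 0, "wz": 0.2}
    - {"hand": 1, "tx": 0, "ty": 0, "tz": 0, "wx": 0, "wy": 0, "wz": 0}
    - {"hand": 1, "tx": 0, "ty": 0, "tz": 0, "wx": 0, "wy": 0, "wz": 0}

```text
time: 18.87
tool_pos: [669.0, 26.6, 187.2]
tcp_rot: [3.005, 0.507, -1.699]
contact_force: [0.8, -1.9, -2.1]
grip_width: 15.9
```

```bash
python3 -c "
from h import *
st(FAR,1.571,93)"
```

```text
t=18.87  pos [669.   26.6 187.2] rpy [ 3.005  0.507 -1.699] T [-0.017  0.043  0.006] W [-0.009 -0.006 -2.766] F [ 0.8 -1.9 -2.1] M [-0.75 -0.18  0.24] g 15.9 q [-0.29  0.75  1.09  0.47  1.55  1.31]
F tool [ 2.59 -1.16  0.85] M tool [ 0.121  0.761 -0.242]
```

Call:
drive_tool:
  deltas:
    - {"hand": 1, "tx": 0, "ty": 0, "tz": 0, "wx": 0, "wy": 0, "wz": 0.2}
    - {"hand": 1, "tx": 0, "ty": 0, "tz": 0, "wx": 0, "wy": 0, "wz": 0}
    - {"hand": 1, "tx": 0, "ty": 0, "tz": 0, "wx": 0, "wy": 0, "wz": -0.7}
    - {"hand": 1, "tx": 0, "ty": 0, "tz": 0, "wx": 0, "wy": 0, "wz": -0.7}
    - {"hand": 1, "tx": 0, "ty": 0, "tz": 0, "wx": 0, "wy": 0, "wz": -0.6}
    - {"hand": 1, "tx": 0, "ty": 0, "tz": 0, "wx": 0, "wy": 0, "wz": 0}
    - {"hand": 1, "tx": 0, "ty": 0, "tz": -0.15, "wx": 0, "wy": 0, "wz": 0}
    - {"hand": 1, "tx": 0, "ty": 0, "tz": -0.25, "wx": 0, "wy": 0, "wz": 0}
    - {"hand": 1, "tx": 0, "ty": 0, "tz": -0.5, "wx": 0, "wy": 0, "wz": 0}
    - {"hand": 1, "tx": 0, "ty": 0, "tz": -0.8, "wx": 0, "wy": 0, "wz": 0}
    - {"hand": 1, "tx": 0, "ty": 0, "tz": -0.8, "wx": 0, "wy": 0, "wz": 0}
    - {"hand": 1, "tx": 0, "ty": 0, "tz": 0, "wx": 0, "wy": 0, "wz": 0}

```text
time: 19.87
tool_pos: [678.0, -26.2, 280.8]
tcp_rot: [3.104, 0.517, -1.52]
contact_force: [0.2, -0.4, -0.5]
grip_width: 15.9
```

```bash
python3 -c "
from h import *
st(FAR,1.571,93);snap('w15z',0,240,160,480,2.5)
D=down(.782);q=pose()[0];t=np.array([614.1,-230.1,250])-q
need([614.1,-230.1,250],D);print(D.T@t/40)"
```

```text
t=19.87  pos [678.  -26.2 280.8] rpy [ 3.104  0.517 -1.52 ] T [-0.024  0.097  2.702] W [-0.124 -0.058 -0.973] F [ 0.2 -0.4 -0.5] M [-0.45  0.05 -0.07] g 15.9 q [-0.35  0.73  0.87  0.47  1.78  1.2 ]
F tool [ 0.57 -0.22  0.25] M tool [-0.026  0.444  0.116]
t=19.92  pos [677.5 -24.9 278. ] rpy [ 3.1    0.518 -1.521] T [ 4.729  1.916 -1.814] W [ -6.552   3.559 -25.542] F [ 0.1  0.1 -2.8] M [-0.49  0.15 -0.  ] g 15.4 q [-0.35  0.73  0.87  0.47  1.78  1.2 ]
[-4.73957931  2.5242607   0.70000434]
```

View pics/w15z.png

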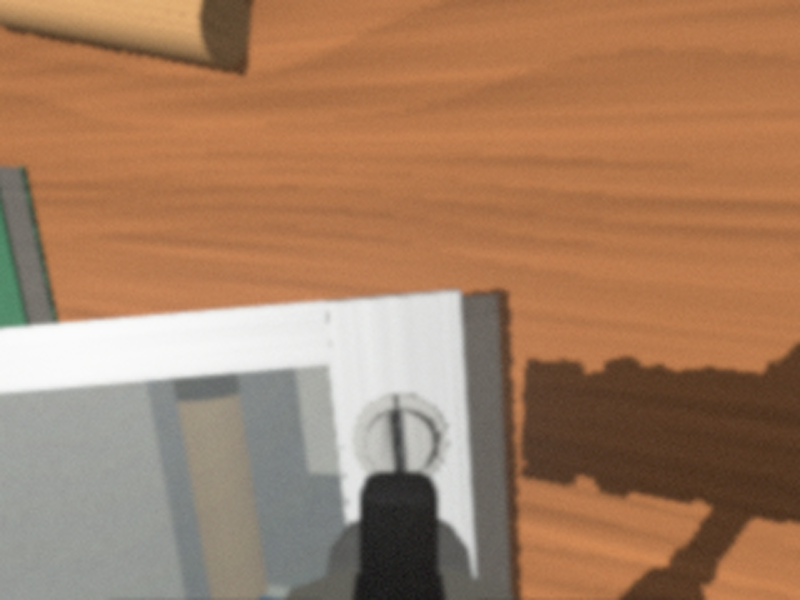

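Call:
drive_tool:
  deltas:
    - {"hand": 1, "tx": 0, "ty": 0, "tz": 0, "wx": -0.252, "wy": 0.137, "wz": -0.982}
    - {"hand": 1, "tx": 0, "ty": 0, "tz": 0, "wx": -0.252, "wy": 0.137, "wz": -0.982}
    - {"hand": 1, "tx": 0, "ty": 0, "tz": 0, "wx": -0.252, "wy": 0.137, "wz": -0.982}
    - {"hand": 1, "tx": 0, "ty": 0, "tz": 0, "wx": -0.252, "wy": 0.137, "wz": -0.982}
    - {"hand": 1, "tx": 0, "ty": 0, "tz": 0, "wx": -0.252, "wy": 0.137, "wz": -0.982}
    - {"hand": 1, "tx": 0, "ty": 0, "tz": 0, "wx": -0.252, "wy": 0.137, "wz": -0.982}
    - {"hand": 1, "tx": 0, "ty": 0, "tz": 0, "wx": -0.252, "wy": 0.137, "wz": -0.982}
    - {"hand": 1, "tx": 0, "ty": 0, "tz": 0, "wx": -0.252, "wy": 0.137, "wz": -0.982}
    - {"hand": 1, "tx": 0, "ty": 0, "tz": 0, "wx": -0.252, "wy": 0.137, "wz": -0.982}
    - {"hand": 1, "tx": 0, "ty": 0, "tz": 0, "wx": -0.252, "wy": 0.137, "wz": -0.982}
    - {"hand": 1, "tx": 0, "ty": 0, "tz": 0, "wx": -0.252, "wy": 0.137, "wz": -0.982}
    - {"hand": 1, "tx": 0, "ty": 0, "tz": 0, "wx": -0.252, "wy": 0.137, "wz": -0.982}
    - {"hand": 1, "tx": 0, "ty": 0, "tz": 0, "wx": -0.252, "wy": 0.137, "wz": -0.982}

```text
time: 21.0
tool_pos: [675.9, -22.1, 272.8]
tcp_rot: [-2.987, 0.277, -0.314]
contact_force: [-0.1, -0.4, -1.3]
grip_width: 16.1
```

Call:
drive_tool:
  deltas:
    - {"hand": 1, "tx": 0, "ty": 0, "tz": 0, "wx": -0.252, "wy": 0.137, "wz": -0.982}
    - {"hand": 1, "tx": 0, "ty": 0, "tz": 0, "wx": -0.252, "wy": 0.137, "wz": -0.982}
    - {"hand": 1, "tx": 0, "ty": 0, "tz": 0, "wx": -0.252, "wy": 0.137, "wz": -0.982}
    - {"hand": 1, "tx": 0, "ty": 0, "tz": 0, "wx": -0.252, "wy": 0.137, "wz": -0.982}
    - {"hand": 1, "tx": 0, "ty": 0, "tz": 0, "wx": -0.252, "wy": 0.137, "wz": -0.982}
    - {"hand": 1, "tx": 0, "ty": 0, "tz": 0, "wx": -0.252, "wy": 0.137, "wz": -0.982}
    - {"hand": 1, "tx": 0, "ty": 0, "tz": 0, "wx": -0.252, "wy": 0.137, "wz": -0.982}
    - {"hand": 1, "tx": 0, "ty": 0, "tz": 0, "wx": -0.252, "wy": 0.137, "wz": -0.982}
    - {"hand": 1, "tx": 0, "ty": 0, "tz": 0, "wx": -0.252, "wy": 0.137, "wz": -0.982}
    - {"hand": 1, "tx": 0, "ty": 0, "tz": 0, "wx": -0.252, "wy": 0.137, "wz": -0.982}
    - {"hand": 1, "tx": 0, "ty": 0, "tz": 0, "wx": -0.252, "wy": 0.137, "wz": -0.982}
    - {"hand": 1, "tx": 0, "ty": 0, "tz": 0, "wx": -0.252, "wy": 0.137, "wz": -0.982}
    - {"hand": 1, "tx": 0, "ty": 0, "tz": 0, "wx": -0.252, "wy": 0.137, "wz": -0.982}
    - {"hand": 1, "tx": 0, "ty": 0, "tz": 0, "wx": 0, "wy": 0, "wz": 0}
    - {"hand": 1, "tx": 0, "ty": 0, "tz": 0, "wx": 0, "wy": 0, "wz": 0}

```text
time: 22.25
tool_pos: [675.6, -22.1, 273.5]
tcp_rot: [-3.133, 0.004, 0.781]
contact_force: [-0.8, -0.0, -0.8]
grip_width: 15.7
```

```bash
python3 -c "
from h import *
need([614.1,-230.1,230],down(.782))"
```

```text
t=22.25  pos [675.6 -22.1 273.5] rpy [-3.133  0.004  0.781] T [-4.749  2.617  1.084] W [-0.097  0.047 -0.007] F [-0.8 -0.  -0.8] M [0.01 0.05 0.04] g 15.7 q [-0.15  0.62  0.97  0.    1.56 -0.93]
```

Call:
drive_tool:
  deltas:
    - {"hand": 1, "tx": -0.68, "ty": 0.374, "tz": 0.155, "wx": -0.1, "wy": 0.05, "wz": 0}
    - {"hand": 1, "tx": -0.68, "ty": 0.374, "tz": 0.155, "wx": 0, "wy": 0, "wz": 0}
    - {"hand": 1, "tx": -0.68, "ty": 0.374, "tz": 0.155, "wx": 0, "wy": 0, "wz": 0}
    - {"hand": 1, "tx": -0.68, "ty": 0.374, "tz": 0.155, "wx": 0, "wy": 0, "wz": 0}
    - {"hand": 1, "tx": -0.68, "ty": 0.374, "tz": 0.155, "wx": 0, "wy": 0, "wz": 0}
    - {"hand": 1, "tx": -0.68, "ty": 0.374, "tz": 0.155, "wx": 0, "wy": 0, "wz": 0}
    - {"hand": 1, "tx": -0.67, "ty": 0.374, "tz": 0.155, "wx": 0, "wy": 0, "wz": 0}
    - {"hand": 1, "tx": 0, "ty": 0, "tz": 0, "wx": 0, "wy": 0, "wz": 0}
    - {"hand": 1, "tx": 0, "ty": 0, "tz": 0, "wx": 0, "wy": 0, "wz": 0}
    - {"hand": 1, "tx": 0, "ty": 0, "tz": 0, "wx": 0, "wy": 0, "wz": 0}
    - {"hand": 1, "tx": 0, "ty": 0, "tz": 0, "wx": 0, "wy": 0, "wz": 0}

```text
time: 23.17
tool_pos: [616.1, -229.9, 230.5]
tcp_rot: [3.14, -0.001, 0.784]
contact_force: [0.9, 0.3, -1.9]
grip_width: 15.9
```

Run:
```python
from h import *
need([614.1,-230.1,110.9],down(.782))
im=cv2.cvtColor(capture('top'),cv2.COLOR_RGB2BGR);sc=cv2.cvtColor(capture('scene'),cv2.COLOR_RGB2BGR)
z=lambda a,f:cv2.resize(a,None,fx=f,fy=f,interpolation=cv2.INTER_CUBIC)
cv2.imwrite('pics/s16.png',z(sc[120:240,170:330],5))
snap('w16z',60,260,220,420,3)
need([614.1,-230.1,110.9],down(.782))
```

```text
t=23.17  pos [ 616.1 -229.9  230.5] rpy [ 3.14e+00 -1.00e-03  7.84e-01] T [-0.044 -0.038  2.99 ] W [ 0.02  -0.017  0.023] F [ 0.9  0.3 -1.9] M [-0.    0.06  0.02] g 15.9 q [-0.47  0.6   1.13  0.    1.41 -1.26]
t=23.32  pos [ 616.2 -229.8  230.7] rpy [ 3.139e+00 -1.000e-03  7.850e-01] T [-0.045 -0.039  2.994] W [ 0.027 -0.015  0.036] F [ 0.2  0.3 -1.3] M [ 0.01  0.03 -0.02] g 15.5 q [-0.47  0.6   1.13  0.    1.41 -1.26]
```

View pics/s16.png

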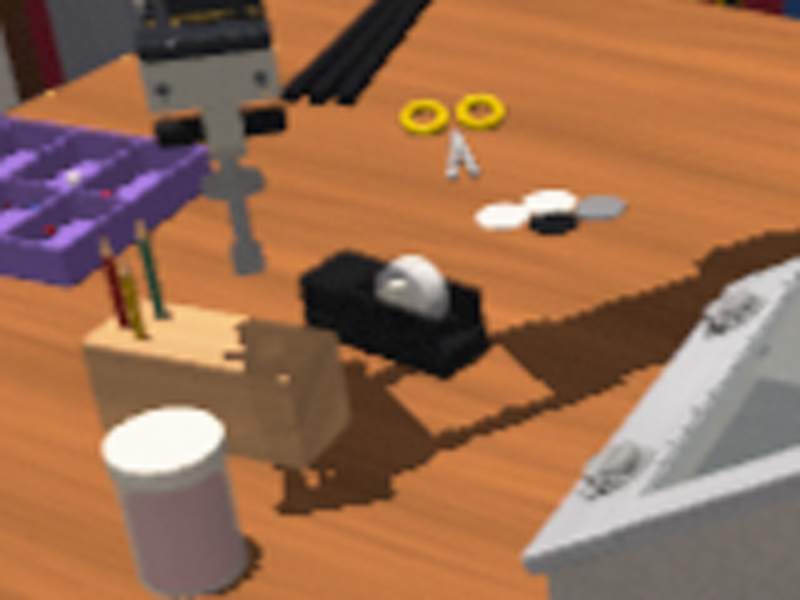

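View pics/w16z.png

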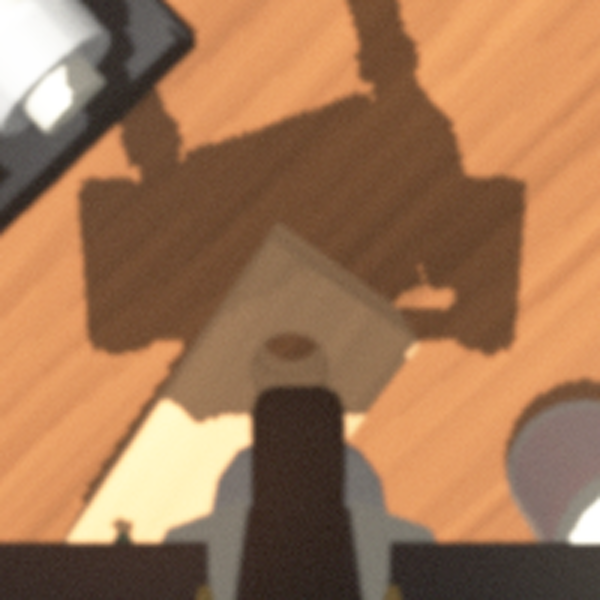

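Run:
```python
from h import *
c=cam('wrist');q,Rc,o=pose()
p=atz(c,220+290/3-.5,60+333/3-.5,72);d=np.array([.7071,-.7071,0]) # tool y approx
print('edge',p,'centre',p+14*Rc[:,1])
print('scene proj tip',(proj(cam('scene'),q+Rc[:,2]*100.9)-[170,120])*5,'collar',(proj(cam('scene'),q+Rc[:,2]*41)-[170,120])*5,'bar',(proj(cam('scene'),q)-[170,120])*5)
```

```text
edge [ 604.34494614 -221.31073847   72.        ] centre [ 614.24215093 -231.21246826   72.03293352]
scene proj tip [245.96956438 273.70910541] collar [230.09992534 190.60629637] bar [218.70721121 130.94731208]
```

Call:
drive_tool:
  deltas:
    - {"hand": 1, "tx": -0.042, "ty": -0.03, "tz": 0.2, "wx": 0, "wy": 0, "wz": 0}
    - {"hand": 1, "tx": 0, "ty": 0, "tz": 0.5, "wx": 0, "wy": 0, "wz": 0}
    - {"hand": 1, "tx": 0, "ty": 0, "tz": 0.5, "wx": 0, "wy": 0, "wz": 0}
    - {"hand": 1, "tx": 0, "ty": 0, "tz": 0, "wx": 0, "wy": 0, "wz": 0}
    - {"hand": 1, "tx": 0, "ty": 0, "tz": 0.2, "wx": 0, "wy": 0, "wz": 0}
    - {"hand": 1, "tx": 0, "ty": 0, "tz": 0.2, "wx": 0, "wy": 0, "wz": 0}
    - {"hand": 1, "tx": 0, "ty": 0, "tz": 0.2, "wx": 0, "wy": 0, "wz": 0}
    - {"hand": 1, "tx": 0, "ty": 0, "tz": 0.2, "wx": 0, "wy": 0, "wz": 0}
    - {"hand": 1, "tx": 0, "ty": 0, "tz": 0, "wx": 0, "wy": 0, "wz": 0}

```text
time: 24.07
tool_pos: [613.1, -231.1, 148.5]
tcp_rot: [-3.141, -0.0, 0.784]
contact_force: [-0.6, 0.7, -1.3]
grip_width: 15.7
```

Run:
```python
from h import *
need([614.1,-230.6,110.9],down(.782))
sc=cv2.cvtColor(capture('scene'),cv2.COLOR_RGB2BGR)
cv2.imwrite('pics/s17.png',cv2.resize(sc[120:240,170:330],None,fx=5,fy=5,interpolation=cv2.INTER_CUBIC))
```

```text
t=24.07  pos [ 613.1 -231.1  148.5] rpy [-3.141 -0.     0.784] T [0.026 0.01  0.941] W [-0.006 -0.002  0.022] F [-0.6  0.7 -1.3] M [-0.06  0.02 -0.  ] g 15.7 q [-0.48  0.66  1.26  0.    1.23 -1.26]
```

View pics/s17.png

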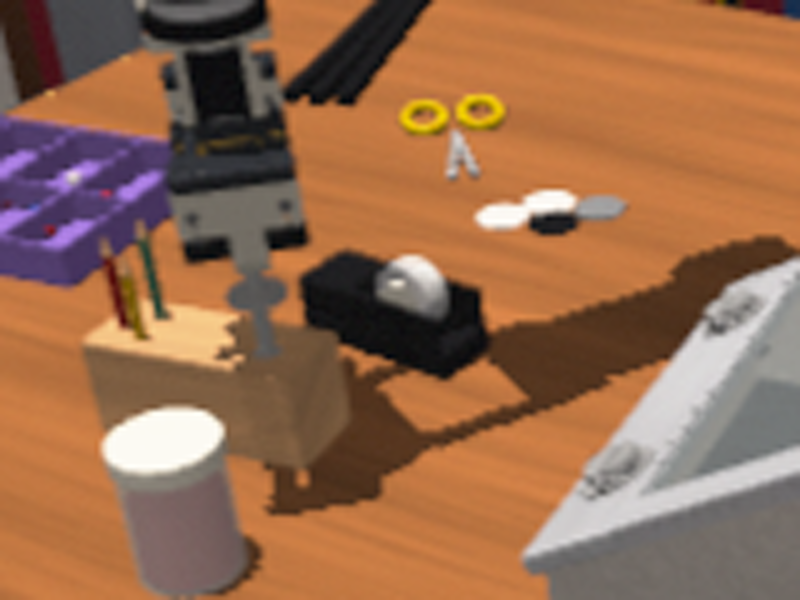

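Blade is in the hole without force. Finish lowering.

Call:
drive_tool:
  deltas:
    - {"hand": 1, "tx": 0.026, "ty": 0, "tz": 0.3, "wx": 0, "wy": 0, "wz": 0}
    - {"hand": 1, "tx": 0, "ty": 0, "tz": 0.3, "wx": 0, "wy": 0, "wz": 0}
    - {"hand": 1, "tx": 0, "ty": 0, "tz": 0.2, "wx": 0, "wy": 0, "wz": 0}
    - {"hand": 1, "tx": 0, "ty": 0, "tz": 0.1, "wx": 0, "wy": 0, "wz": 0}
    - {"hand": 1, "tx": 0, "ty": 0, "tz": 0, "wx": 0, "wy": 0, "wz": 0}
    - {"hand": 1, "tx": 0, "ty": 0, "tz": 0, "wx": 0, "wy": 0, "wz": 0}
    - {"hand": 1, "tx": 0, "ty": 0, "tz": 0, "wx": 0, "wy": 0, "wz": 0}

```text
time: 24.7
tool_pos: [614.9, -230.9, 114.8]
tcp_rot: [3.139, -0.001, 0.784]
contact_force: [-0.5, -0.3, -2.1]
grip_width: 15.7
```

```bash
python3 -c "
from h import *
need([614.1,-230.6,110.9],down(.782))"
```

```text
t=24.70  pos [ 614.9 -230.9  114.8] rpy [ 3.139e+00 -1.000e-03  7.840e-01] T [-0.009 -0.02   0.098] W [ 0.034 -0.014  0.022] F [-0.5 -0.3 -2.1] M [-0.05 -0.01 -0.01] g 15.7 q [-0.48  0.69  1.29  0.    1.16 -1.26]
```

Call:
drive_tool:
  deltas:
    - {"hand": 1, "tx": 0, "ty": 0, "tz": 0.05, "wx": 0, "wy": 0, "wz": 0}
    - {"hand": 1, "tx": 0, "ty": 0, "tz": 0.03, "wx": 0, "wy": 0, "wz": 0}
    - {"hand": 1, "tx": 0, "ty": 0, "tz": 0, "wx": 0, "wy": 0, "wz": 0}
    - {"hand": 1, "tx": 0, "ty": 0, "tz": 0, "wx": 0, "wy": 0, "wz": 0}
    - {"hand": 1, "tx": 0, "ty": 0, "tz": 0, "wx": 0, "wy": 0, "wz": 0}

```text
time: 25.12
tool_pos: [614.7, -230.8, 111.3]
tcp_rot: [3.139, -0.001, 0.784]
contact_force: [0.3, 0.4, -1.8]
grip_width: 15.8
```

```bash
python3 -c "
from h import *
need([614.1,-230.6,110.9],down(.782))"
```

```text
t=25.12  pos [ 614.7 -230.8  111.3] rpy [ 3.139e+00 -1.000e-03  7.840e-01] T [-0.007 -0.013  0.01 ] W [ 0.026 -0.012  0.022] F [ 0.3  0.4 -1.8] M [-0.04 -0.02  0.01] g 15.8 q [-0.48  0.69  1.3   0.    1.15 -1.26]
```

Call:
drive_tool:
  deltas:
    - {"hand": 1, "tx": 0, "ty": 0, "tz": 0.02, "wx": 0, "wy": 0, "wz": 0}
    - {"hand": 1, "tx": 0, "ty": 0, "tz": 0, "wx": 0, "wy": 0, "wz": 0}
    - {"hand": 1, "tx": 0, "ty": 0, "tz": 0, "wx": 0, "wy": 0, "wz": 0}

```text
time: 25.37
tool_pos: [614.8, -230.8, 110.9]
tcp_rot: [3.139, -0.001, 0.784]
contact_force: [-1.0, 0.8, 2.6]
grip_width: 15.6
```

```bash
python3 -c "
from h import *
need([614.1,-230.6,110.9],down(.782));snap('w18z',120,300,220,420,3.5)"
```

```text
t=25.37  pos [ 614.8 -230.8  110.9] rpy [ 3.139e+00 -1.000e-03  7.840e-01] T [-0.009 -0.015  0.001] W [ 0.032 -0.014  0.023] F [-1.   0.8  2.6] M [ 0.06  0.14 -0.  ] g 15.6 q [-0.48  0.69  1.3   0.    1.15 -1.26]
```

View pics/w18z.png

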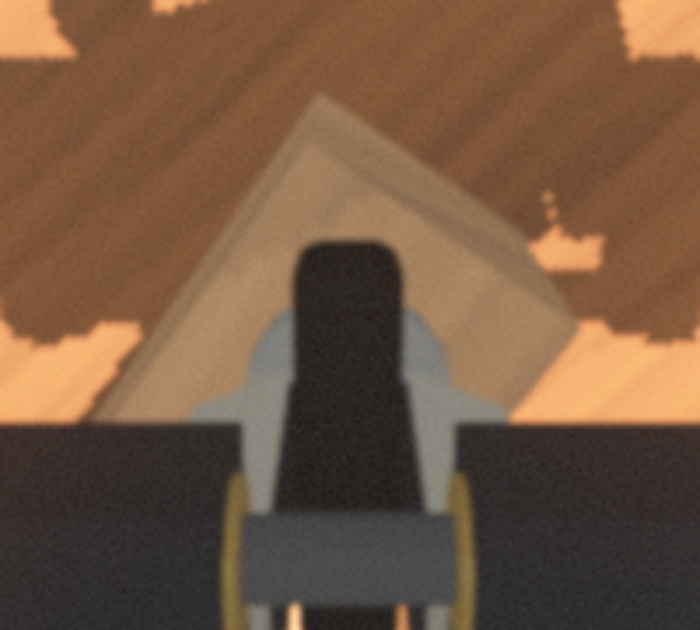

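Call:
drive_tool:
  deltas:
    - {"hand": -0.1, "tx": 0, "ty": 0, "tz": 0, "wx": 0, "wy": 0, "wz": 0}
    - {"hand": -0.1, "tx": 0, "ty": 0, "tz": 0, "wx": 0, "wy": 0, "wz": 0}
    - {"hand": -0.1, "tx": 0, "ty": 0, "tz": 0, "wx": 0, "wy": 0, "wz": 0}
    - {"hand": -0.1, "tx": 0, "ty": 0, "tz": 0, "wx": 0, "wy": 0, "wz": 0}
    - {"hand": -0.1, "tx": 0, "ty": 0, "tz": 0, "wx": 0, "wy": 0, "wz": 0}
    - {"hand": -0.1, "tx": 0, "ty": 0, "tz": 0, "wx": 0, "wy": 0, "wz": 0}
    - {"hand": -0.1, "tx": 0, "ty": 0, "tz": -0.3, "wx": 0, "wy": 0, "wz": 0}
    - {"hand": -0.1, "tx": 0, "ty": 0, "tz": -0.6, "wx": 0, "wy": 0, "wz": 0}
    - {"hand": -0.1, "tx": 0, "ty": 0, "tz": -0.8, "wx": 0, "wy": 0, "wz": 0}
    - {"hand": -0.1, "tx": 0, "ty": 0, "tz": -0.8, "wx": 0, "wy": 0, "wz": 0}
    - {"hand": -0.1, "tx": 0, "ty": 0, "tz": -0.8, "wx": 0, "wy": 0, "wz": 0}
    - {"hand": -0.1, "tx": 0, "ty": 0, "tz": -0.5, "wx": 0, "wy": 0, "wz": 0}
    - {"hand": -0.1, "tx": 0, "ty": 0, "tz": 0, "wx": 0, "wy": 0, "wz": 0}
    - {"hand": -0.1, "tx": 0, "ty": 0, "tz": 0, "wx": 0, "wy": 0, "wz": 0}

```text
time: 26.58
tool_pos: [614.7, -230.8, 264.7]
tcp_rot: [3.136, -0.002, 0.784]
contact_force: [-0.3, 1.1, -1.1]
grip_width: 50.7
```

Run:
```python
from h import *
need([614.1,-230.6,110.9],down(.782));snap('w19z',20,260,160,480,2.5)
sc=cv2.cvtColor(capture('scene'),cv2.COLOR_RGB2BGR);t=cv2.cvtColor(capture('top'),cv2.COLOR_RGB2BGR)
z=lambda a,f:cv2.resize(a,None,fx=f,fy=f,interpolation=cv2.INTER_CUBIC)
cv2.imwrite('pics/s19.png',z(sc[120:240,170:330],5));cv2.imwrite('pics/t19.png',z(t[110:270,300:510],3.8))
```

```text
t=26.58  pos [ 614.7 -230.8  264.7] rpy [ 3.136e+00 -2.000e-03  7.840e-01] T [-0.016 -0.035  3.844] W [ 0.065 -0.025  0.023] F [-0.3  1.1 -1.1] M [-0.03 -0.03  0.07] g 50.7 q [-0.48  0.58  1.08  0.    1.48 -1.26]
```

View pics/w19z.png

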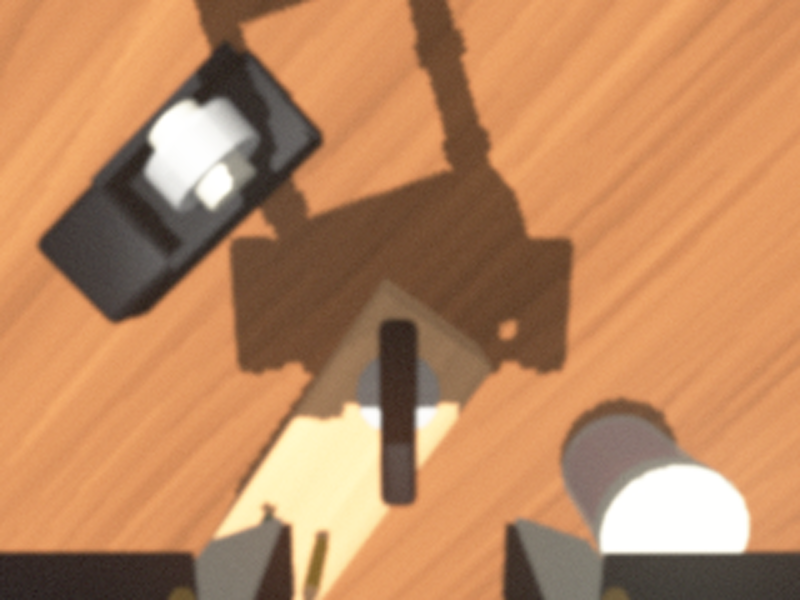

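View pics/s19.png

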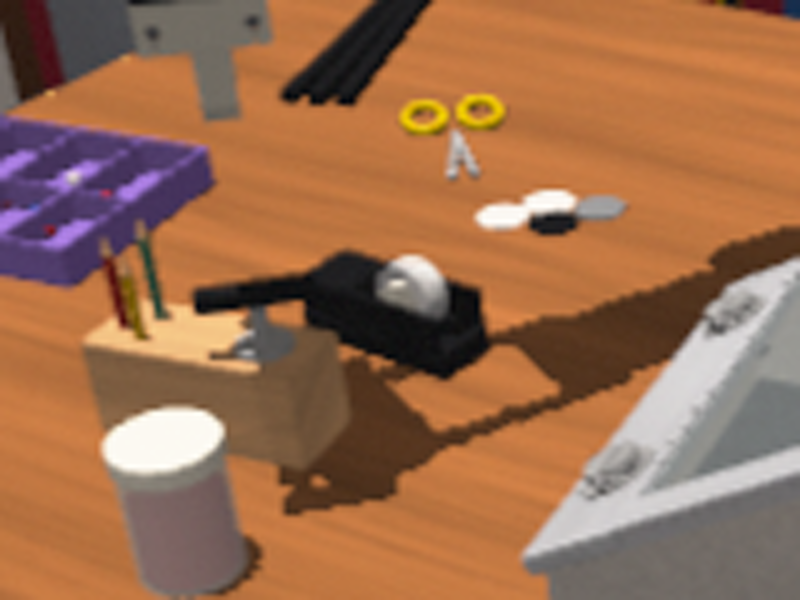

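View pics/t19.png

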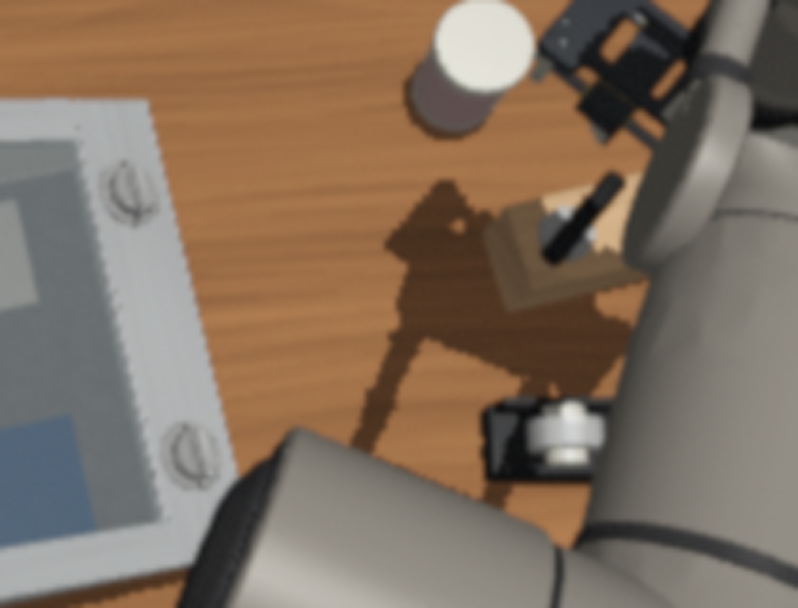

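```bash
python3 -c "
from h import *
Rt,n,up=lid(0,.149)
need((N+FAR)/2+n*180+[0,0,15],Rt)"
```

```text
t=26.73  pos [ 613.7 -230.3  261. ] rpy [-3.141 -0.     0.784] T [ 2.945 -4.148 -0.419] W [5.789 1.904 7.106] F [0.2 0.1 0.1] M [-0.04 -0.01  0.02] g 50.5 q [-0.48  0.58  1.08  0.    1.48 -1.26]
```

Call:
drive_tool:
  deltas:
    - {"hand": -0.1, "tx": 0.49, "ty": -0.69, "tz": -0.07, "wx": 0, "wy": 0, "wz": 0}
    - {"hand": -0.1, "tx": 0.49, "ty": -0.69, "tz": -0.07, "wx": 0, "wy": 0, "wz": 0}
    - {"hand": -0.1, "tx": 0.49, "ty": -0.69, "tz": -0.07, "wx": 0, "wy": 0, "wz": 0}
    - {"hand": -0.1, "tx": 0.49, "ty": -0.69, "tz": -0.07, "wx": 0, "wy": 0, "wz": 0}
    - {"hand": -0.1, "tx": 0.49, "ty": -0.69, "tz": -0.07, "wx": 0, "wy": 0, "wz": 0}
    - {"hand": -0.1, "tx": 0.49, "ty": -0.69, "tz": -0.07, "wx": 0, "wy": 0, "wz": 0}
    - {"hand": -0.1, "tx": 0, "ty": 0, "tz": 0, "wx": 0.724, "wy": 0.238, "wz": 0.888}
    - {"hand": -0.1, "tx": 0, "ty": 0, "tz": 0, "wx": 0.724, "wy": 0.238, "wz": 0.888}
    - {"hand": -0.1, "tx": 0, "ty": 0, "tz": 0, "wx": 0.724, "wy": 0.238, "wz": 0.888}
    - {"hand": -0.1, "tx": 0, "ty": 0, "tz": 0, "wx": 0.724, "wy": 0.238, "wz": 0.888}
    - {"hand": -0.1, "tx": 0, "ty": 0, "tz": 0, "wx": 0.724, "wy": 0.238, "wz": 0.888}
    - {"hand": -0.1, "tx": 0, "ty": 0, "tz": 0, "wx": 0.724, "wy": 0.238, "wz": 0.888}
    - {"hand": -0.1, "tx": 0, "ty": 0, "tz": 0, "wx": 0.724, "wy": 0.238, "wz": 0.888}
    - {"hand": -0.1, "tx": 0, "ty": 0, "tz": 0, "wx": 0.724, "wy": 0.238, "wz": 0.888}
    - {"hand": -0.1, "tx": 0, "ty": 0, "tz": 0, "wx": 0, "wy": 0, "wz": 0}
    - {"hand": -0.1, "tx": 0, "ty": 0, "tz": 0, "wx": 0, "wy": 0, "wz": 0}
    - {"hand": -0.1, "tx": 0, "ty": 0, "tz": 0, "wx": 0, "wy": 0, "wz": 0}

```text
time: 28.15
tool_pos: [580.5, -30.1, 278.5]
tcp_rot: [-2.62, -0.002, 0.152]
contact_force: [0.2, 0.3, -0.6]
grip_width: 50.2
```

Run:
```python
from h import *
Rt,n,up=lid(0,.149);need((N+FAR)/2+n*180,Rt)
c=cam('wrist');im=cv2.cvtColor(capture('wrist'),cv2.COLOR_RGB2BGR)
cs=[proj(c,p).round().astype(int) for p in (N,FAR)];print(cs)
a=np.hstack([im[u[1]-30:u[1]+30,u[0]-35:u[0]+35] for u in cs])
cv2.imwrite('pics/w20z.png',cv2.resize(a,None,fx=5.6,fy=5.6,interpolation=cv2.INTER_CUBIC))
t=cv2.cvtColor(capture('top'),cv2.COLOR_RGB2BGR);cv2.imwrite('pics/t20.png',t)
```

```text
t=28.15  pos [580.5 -30.1 278.5] rpy [-2.62e+00 -2.00e-03  1.52e-01] T [-0.013  0.184  0.346] W [ 0.028 -0.006  0.037] F [ 0.2  0.3 -0.6] M [-0.31  0.    0.  ] g 50.2 q [-0.41  0.54  1.22  0.44  1.67 -0.58]
[array([240, 182]), array([397, 182])]
```

View pics/w20z.png

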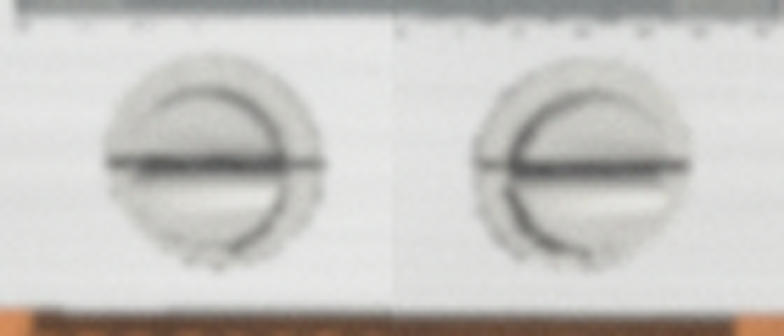

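View pics/t20.png

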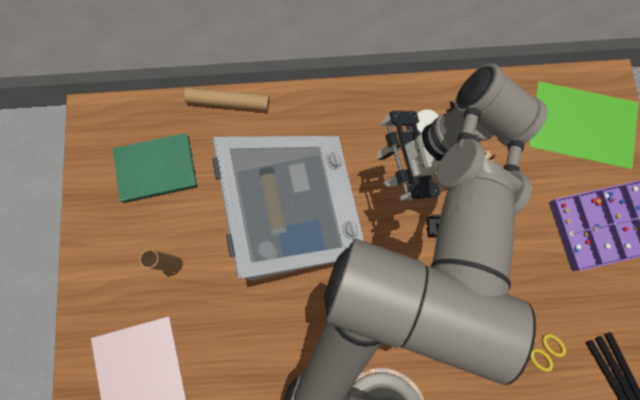

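Both slots are level and line up with their marks. The key is upright in the caddy and the arm touches nothing, so I'm handing in.

```bash
python3 -c "
from plant import *
print(close_job())"
```

```text
the job is handed in; nothing more can be done
None
```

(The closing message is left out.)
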